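# Take the battery pack out of a bench recorder

### The arm

A 6-joint arm with a two-finger parallel gripper is mounted at the origin on a cart in front of the work surface, level with it; the furniture and walls round the work are solid. World frame = base frame: x ahead of the robot, y to its left, z up, the work surface at z = 0. Lengths are in m, angles in rad, forces in N, time in s.
With the tool pointing down it reaches from about 0.35 to 0.975 m from the base axis. Payload 4.9 kg.
Tool frame: the origin (TCP) lies at the very end of the fingers, on their centre line; the grasp point (between the pads) lies 19 mm behind it; z points along the fingers, y is the direction in which the jaws open and shut (so a half turn about z gives the same grasp; the last joint's range is limited). The gripper opens to 85 mm and grips with 20 to 120 N. Pads are 22 mm wide; open, the fingers measure 114 mm over their backs; the gripper's body (76 mm by 85 mm) begins 54 mm behind the grasp point. The pads swing forward as they close: fully open they stand 13 mm farther back than shut.
Start: joints at [-0.119, 0.053, 1.613, -0, 1.476, -0.119], TCP at [0.625, 0, 0.231] pointing down, gripper open.
Joint ranges: [-3.01, 3.01], [-1.01, 2.22], [0.06, 2.58], [-1.02, 4.17], [0.09, 2.62], [-3.14, 3.14]. Speed limits (rad/s): [2.57, 2.57, 3.14, 3.14, 3.14, 3.14].

### API

Orientations are given as a unit quaternion [w, x, y, z].
In Python, from plant import state, eyes, job_done gives the robot as it stands.
- The arm moves only by the tool apply_moves, never from a script. Its argument "commands" is a list of rows, each an object with "linear": the shift along the tool's x, y, z in m, a list of three; "delta_rot": the turn, a rotation vector about the tool's x, y, z in degrees, a list of three; "fingers": the closure in counts, from 0 (fully open) to 255 (shut). In form: [{"linear": [x, y, z], "delta_rot": [wx, wy, wz], "fingers": fingers}, ...]. A call has exactly 8 rows; each row is the pose to reach, as a shift and turn from the pose commanded when the call began, along the tool's axes at that moment; what a row does not reach only later rows make up. A row lasts 1/10 s, in which the tool goes at most 50 mm and 8.59 degrees, less where a joint would pass 70% of its speed; a pose out of reach is approached as far as the arm can. A call with a gripper value outside its range is refused whole. The fingers move at their own pace and stop on an object; the grip force is fixed at half the most. Time passes only in rows, so rows that repeat a pose let the fingers close, or fill a call up. It gives the time, the measured TCP pose, the force and the opening at its end, in the units of the state.
- state(): the state, without advancing time (a new reading comes with each control period).
- eyes.grab_frame(name): name is "scene" or "side" or "wrist"; returns the picture (400x640x3 uint8, red, green, blue); there is no depth.
- eyes.camera_params(name): a dict with "fx", "fy", "cx", "cy" (pixels), "position" and "rotation" of the camera in the world; the wrist camera has in their place "T_tool_cam" (4x4, takes a point from camera to tool coordinates, whose origin is the TCP and whose axes are the flange's). Camera axes: x right, y down, z forward; pixel columns grow to the right and rows downward; lengths in m; the calibration is good to about 2 mm. A picture is of the moment at which its call begins: read the wrist's pose just before it. camera_params takes no time and is no camera call.
- job_done(): hands the job in, once; it reports no verdict.
The state is a dict: "time": time; "joint_pos": joint angles; "joint_vel": joint speeds; "joint_efforts": joint torques, N m; "tool_pos": TCP position; "tool_rot": TCP orientation; "contact_force": force on the tool from outside, world axes, zero at the start; "ft_torque": the same for the moment, N m; "gripper_width": opening from 0.0 (shut) to 1.0 (fully open).
Only numpy, scipy, OpenCV 4.12 (cv2) and the standard library are available. Lean on these libraries where they do the work, as an engineer would, in place of code of your own. Each camera call takes 0.05 s, during which the arm holds its last target.

### The job

The bench recorder's battery pack has to come out for charging. Squeeze in the snap tab of the battery cover and, keeping it squeezed, swing that end up a little, draw the cover off the two tongues at its other end and lift it away without ever forcing it; lay the cover right way up on the bare bench, then lift the battery pack out and set it down on the bench too. Drop neither of them, and leave the vial, the small beaker and the tweezers where they are.

Things in the scene. Friction and masses are not known exactly. Their poses are not given: they have to be found in the camera images.
- recorder: bench recorder, a light grey plastic box fixed to the bench, flat deck 46 mm above the bench. Origin on the bench under the centre of the battery hatch; x points to the display console (16 mm above the deck, x = 64 to 106 mm), z up. Deck x = -70 to 108 mm, y = -62 to 62 mm. Hatch opening in the deck 53 mm (x) by 76 mm (y), its rim 4 mm thick.
- cover: the battery cover, a grey domed cap 52 mm (x) by 84 mm (y) by 34 mm high, 72 g. Origin at the centre of its lower rim; fitted, the rim stands on the deck, axes as the recorder's, 1 mm play each way. Off: tab squeezed in, -x end swung up about the tongues until the catch is over the deck (0.2 rad), then drawn 7 mm to -x (over 9 it meets the pack), then up. On the bench it rests on catch and tongues, origin 9 mm up.
- cover_tongues (a point): where the cover's two tongues bear under the deck's rim: 28 mm from the cover's centre towards its +x end, 5.5 mm below its rim (1.5 mm of play up). The tongues reach 5 mm under the deck's rim, tips 31.5 mm from the cover's centre, undersides 9.3 mm below the cover's rim. The cover swings about the line along y through this point.
- tab_ridge (a point): outermost line of the snap tab's thumb ridge, 20 mm wide, 4 mm radius, on the cover's -x wall: 32 mm from the cover's centre, 11 mm above its rim. Pressed towards +x, squeezed against the cover's plain +x wall (26 mm from its centre): 58 mm over both when free, under 54 mm fully in. 3 N starts it, 10 N takes it fully in; it springs back.
- tab (a joint): bend of the snap tab in rad: 0 free; from about 0.13 its catch, reaching 4 mm under the deck's rim and 9 mm below the cover's rim, is clear; 0.22 at its stop. Pulling while the catch holds only locks it. Squeeze evenly: a few tenths of a mm off centre, or pads creeping down as they close, shoves the thin cover against the recorder; it bears 16 N there at most.
- pack: battery pack, a dark grey block 26 mm (x) by 58 mm (y) by 46 mm high, 0.10 to 0.20 kg, origin at the centre of its underside. It stands in the bay under the middle of the hatch, with 2 mm of play, its top 20 mm above the deck, hidden until the cover is off; it pulls straight up, 26 mm to clear the deck.
- pack_mid (a point): the middle of the battery pack, 23 mm above its underside.
- hatch_seat (a point): the centre of the hatch opening, at deck height: the cover's origin lies here while fitted.
- vial_a: glass vial with a black cap, 27 mm across, 56 mm high, standing at the robot's right beyond the clear patch; bystander.
- beaker_small: small glass beaker, 42 mm across, 48 mm high, at the robot's left; bystander.
- tweezers_steel: steel tweezers, 120 mm long, lying at the right, behind the clear patch; bystander. The bench from 0.12 to 0.30 m to the robot's right and 0.42 to 0.58 m ahead of it is bare.
Things that resemble listed ones, but are neither listed nor needed, are in the scene too. Leave any pink or red look-alike of the cover alone.

How it is judged:
On the way, in this order (a step that is already met when the one before it is completed fails the run):
1. the cover is off and clear of the recorder, the pack still in its bay (distance between cover and hatch_seat above 0.04 m and contact force between cover and recorder below 0.1 N and height (world z) of pack below 0.03 m), for 0.2 s.
2. the cover lies on the bench, let go, before the pack is taken out (height (world z) of cover below 0.02 m and angle between cover's own z axis and vertical below 0.25 rad and contact force between cover and the fingers below 0.1 N and linear speed of cover below 0.02 m/s and z of pack in the frame of recorder below 0.03 m and horizontal distance between pack and hatch_seat below 0.01 m), for 0.2 s.
At the end, for the whole second after the job is handed in: The cover lies at rest on the bench right way up (its origin under 20 mm above the bench, tilted less than 0.25 rad), and the battery pack rests on the bench outside the recorder (its middle under 35 mm above the bench, more than 70 mm from the hatch's centre) (height (world z) of cover below 0.02 m and angle between cover's own z axis and vertical below 0.25 rad and linear speed of each of cover, pack below 0.02 m/s and height (world z) of pack_mid below 0.035 m and horizontal distance between pack and hatch_seat above 0.07 m); the robot touches nothing.
It fails at once if the cover is forced: more than 16 N between cover and recorder (contact force between cover and recorder above 16 N).
It fails at once if the cover is dropped or slammed on the bench (faster than 0.7 m/s within 50 mm of it) (height (world z) of cover below 0.05 m and linear speed of cover above 0.7 m/s).
It fails at once if the pack is dropped or slammed on the bench (faster than 0.7 m/s, its middle within 70 mm of it) (height (world z) of pack_mid below 0.07 m and linear speed of pack above 0.7 m/s).
It fails at once if the vial, the small beaker or the tweezers is moved more than 30 mm (distance of any of vial_a, beaker_small, tweezers_steel from where it was at the start of the episode above 0.03 m).
It also fails if it takes over 70 s, if anything falls off the work surface, if the arm or the gripper's body presses on something with over 40 N, if the wrist force passes 120 N, or if a joint passes its speed limit or range.

## Working session

There is one attempt and no reset: what is moved stays moved. The work goes in short steps, Python scripts to look and compute and a tool call to move; the robot and the scene stay as the last step left them, time stands still between calls to the robot, and variables do not carry over. Pictures are saved under pics/ and viewed, and the job is handed in when it is done.

Besides the shell and the picture viewer there is one more tool, called after ">>>" as name([rows], argument=value, ...), one row to a line, values as JSON. apply_moves: Moves the arm, as the interface text tells. Its arguments: {"type":"object","properties":{"commands":{"type":"array","items":{"type":"object","properties":{"linear":{"type":"array","items":{"type":"number"}},"delta_rot":{"type":"array","items":{"type":"number"}},"fingers":{"type":"number"}}}}},"required":["commands"]}

```bash
ls; mkdir -p pics; python3 - <<'E'
from plant import state, eyes
import cv2
s=state();print(s)
for n in("scene","side","wrist"):
    cv2.imwrite(f"pics/{n}0.png",eyes.grab_frame(n)[:,:,::-1]);print(n,eyes.camera_params(n))
E
```

```text
pics
{'time': 0.0, 'joint_pos': array([-1.18987140e-01,  5.33581595e-02,  1.61431321e+00, -4.59242201e-05,
        1.47598171e+00, -1.19007597e-01]), 'joint_vel': array([-0.00078048, -0.0013611 ,  0.0003232 , -0.00019552, -0.00033844,
       -0.00151085]), 'joint_efforts': array([ 2.70554956e-04, -3.93670499e+01, -3.70175600e+01, -1.62778279e-04,
        6.93513779e-03, -6.06393527e-06]), 'tool_pos': array([6.24372224e-01, 7.06364441e-05, 2.30050730e-01]), 'tool_rot': array([-7.95670635e-04,  7.07097619e-01,  7.07115192e-01, -6.54803224e-04]), 'contact_force': array([-0.21320234, -0.39718623, -0.23377395]), 'ft_torque': array([-0.02445594, -0.01035962, -0.04383339]), 'gripper_width': 0.9993616958760585}
scene {'fx': 498.52207682472596, 'fy': 498.52207682472596, 'cx': 309.032821324276, 'cy': 200.1703504401739, 'position': array([-0.48784329,  0.69622356,  1.22490932]), 'rotation': array([ 0.20033822, -0.46444747,  0.79502034, -0.33480712])}
side {'fx': 471.06165333863817, 'fy': 471.06165333863817, 'cx': 319.9096001163793, 'cy': 202.70211411863153, 'position': array([ 0.49585721, -1.19411222,  0.78100226]), 'rotation': array([-0.5107005 ,  0.85957277, -0.01447914,  0.01048864])}
wrist {'fx': 340.73868634579276, 'fy': 340.73868634579276, 'cx': 319.9004499138754, 'cy': 198.60747503202847, 'T_tool_cam': array([[ 4.53791025e-05, -9.60448724e-01, -2.78456904e-01,
         7.10121554e-02],
       [ 9.99999994e-01,  1.66818158e-05,  1.05427709e-04,
        -3.21416759e-04],
       [-9.66127421e-05, -2.78456907e-01,  9.60448719e-01,
        -1.44130478e-01],
       [ 0.00000000e+00,  0.00000000e+00,  0.00000000e+00,
         1.00000000e+00]])}
```

View pics/scene0.png

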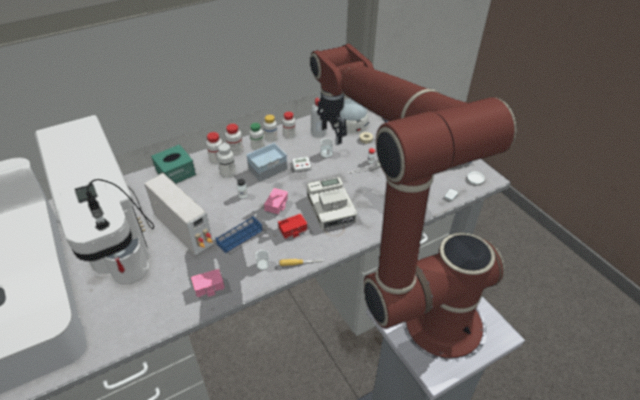

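View pics/side0.png

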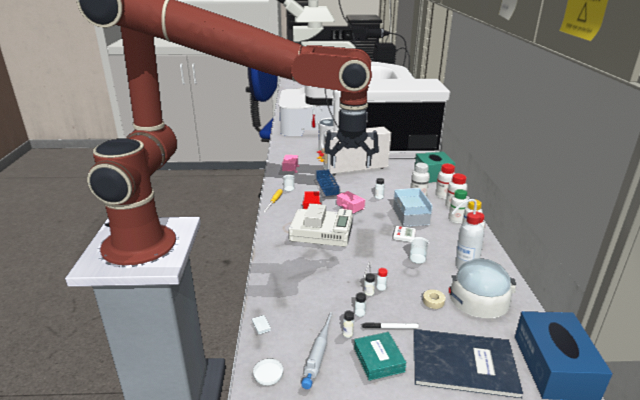

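View pics/wrist0.png

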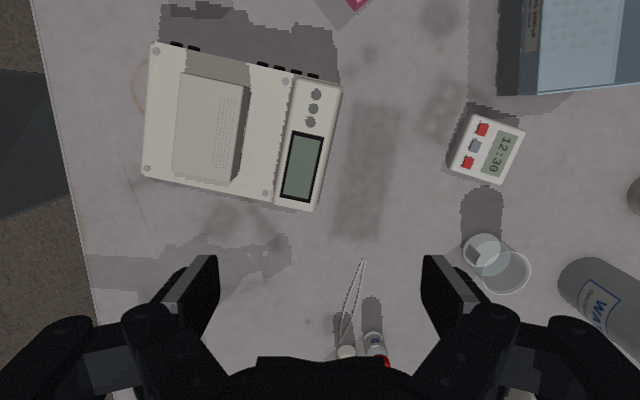

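```bash
cat > h.py <<'E'
import numpy as np, cv2
from scipy.spatial.transform import Rotation as R
from plant import state, eyes
def q2R(q): return R.from_quat(np.r_[q[1:],q[0]]).as_matrix()
def campose(n,s=None):
    p=eyes.camera_params(n); K=(p['fx'],p['fy'],p['cx'],p['cy'])
    if n=='wrist':
        s=s or state(); T=p['T_tool_cam']; Rt=q2R(s['tool_rot'])
        return K,Rt@T[:3,:3],Rt@T[:3,3]+s['tool_pos']
    return K,q2R(p['rotation']),p['position']
def ray(n,uv,z,s=None):
    K,Rc,t=campose(n,s); uv=np.atleast_2d(uv).astype(float)
    d=np.c_[(uv[:,0]-K[2])/K[0],(uv[:,1]-K[3])/K[1],np.ones(len(uv))]@Rc.T
    return t+d*((z-t[2])/d[:,2])[:,None]
def proj(n,P,s=None):
    K,Rc,t=campose(n,s); c=(np.atleast_2d(P)-t)@Rc
    return np.c_[c[:,0]/c[:,2]*K[0]+K[2],c[:,1]/c[:,2]*K[1]+K[3]]
def shot(n,name,crop=None,sc=1):
    s=state(); im=eyes.grab_frame(n)[:,:,::-1].copy(); cv2.imwrite(f"pics/{name}_raw.png",im)
    c=im if crop is None else im[crop[1]:crop[3],crop[0]:crop[2]]
    cv2.imwrite(f"pics/{name}.png",cv2.resize(c,None,fx=sc,fy=sc,interpolation=cv2.INTER_CUBIC)); return s,im
E
python3 - <<'E'
from h import *
im=cv2.imread("pics/wrist0.png")[20:230,120:370]
cv2.imwrite("pics/w0c.png",cv2.resize(im,None,fx=2.8,fy=2.8,interpolation=cv2.INTER_CUBIC))
pts=[(152,42),(143,176),(342,85),(313,211)]
print(ray('wrist',pts[:2],.046),ray('wrist',pts[2:],.062))
E
```

```text
[[ 0.47508549  0.12032651  0.046     ]
 [ 0.44956713 -0.00099962  0.046     ]] [[ 0.6431615   0.08350291  0.062     ]
 [ 0.61726964 -0.03192662  0.062     ]]
```

View pics/w0c.png

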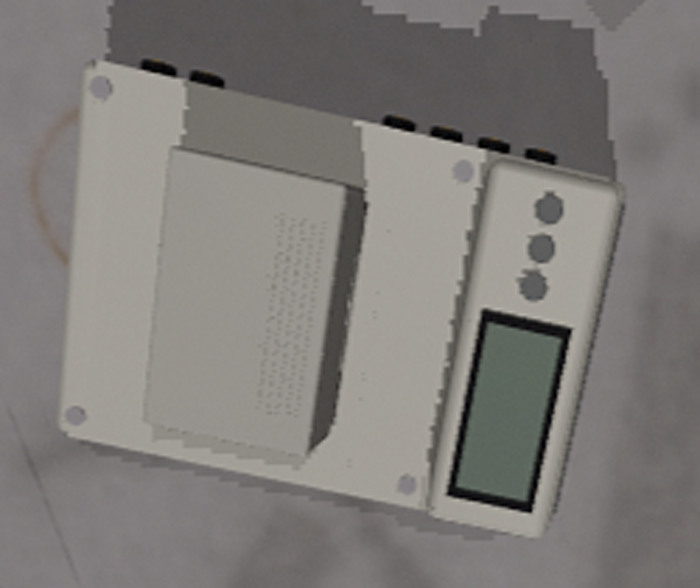

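>>> apply_moves([
  {"linear": [0.008,-0.016,0.005],"delta_rot": [0,0,2],"fingers": 0},
  {"linear": [0.016,-0.034,0.01],"delta_rot": [0,0,5],"fingers": 0},
  {"linear": [0.026,-0.054,0.015],"delta_rot": [0,0,8],"fingers": 0},
  {"linear": [0.036,-0.074,0.02],"delta_rot": [0,0,10],"fingers": 0},
  {"linear": [0.042,-0.09,0.025],"delta_rot": [0,0,11.5],"fingers": 0},
  {"linear": [0.0465,-0.0964,0.03],"delta_rot": [0,0,11.9],"fingers": 0},
  {"linear": [0.0465,-0.0964,0.03],"delta_rot": [0,0,11.9],"fingers": 0},
  {"linear": [0.0465,-0.0964,0.03],"delta_rot": [0,0,11.9],"fingers": 0},
])

```text
time: 0.95
tool_pos: [0.529, 0.0464, 0.2013]
tool_rot: [0.0, 0.776, 0.63, 0.0]
contact_force: [0.2, 0.6, 0.5]
gripper_width: 0.998
```

```bash
python3 - <<'E'
from h import *
s,im=shot('wrist','w1',sc=1.25);print(s['tool_pos'],s['tool_rot'],s['time'],s['gripper_width'],s['contact_force'])
np.save('s1.npy',s,allow_pickle=True)
E
```

```text
[0.52899187 0.04637793 0.20134112] [1.53462884e-04 7.76485938e-01 6.30134556e-01 7.53958066e-05] 0.95 0.998288476219651 [0.23154812 0.56663092 0.53775663]
```

View pics/w1.png

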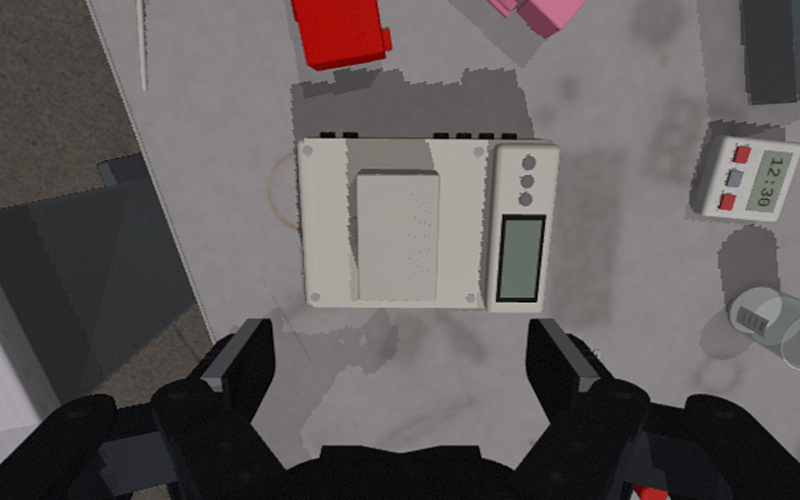

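```bash
python3 - <<'E'
from h import *
im=cv2.imread("pics/w1_raw.png")[100:256,232:456]
cv2.imwrite("pics/w1c.png",cv2.resize(im,None,fx=3.5,fy=3.5,interpolation=cv2.INTER_CUBIC))
E
```

```text
(no output)
```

View pics/w1c.png

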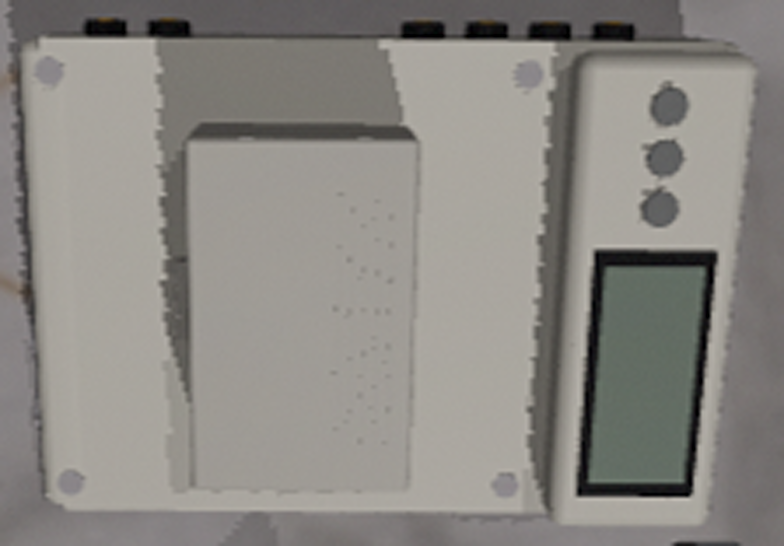

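```bash
python3 - <<'E'
from h import *
s=np.load('s1.npy',allow_pickle=True).item()
Rt=q2R(s['tool_rot'])
def t(z,*p):
    p=np.array(p,float); uv=np.c_[232+(p[:,0]+.5)/3.5-.5,100+(p[:,1]+.5)/3.5-.5]
    return np.round(((ray('wrist',uv,z,s)-s['tool_pos'])@Rt)[:,:2]*1000,1).tolist()
print('screws',t(.046,(48,71),(528,73),(70,481),(505,484)))
print('left',t(.046,(24,71),(47,481)))
print('topcover',t(.080,(188,140),(418,140),(192,488),(410,488)))
print('deckback/front',t(.046,(40,40),(300,40),(60,508),(500,512)))
print('console',t(.062,(575,60),(752,60),(552,520),(708,520)))
E
```

```text
screws [[54.4, -64.3], [53.9, 53.4], [-53.8, -64.9], [-54.6, 52.7]]
left [[54.4, -70.2], [-53.8, -71.1]]
topcover [[41.4, -27.0], [41.4, 23.7], [-41.4, -28.4], [-41.4, 23.9]]
deckback/front [[61.7, -65.8], [61.7, -2.5], [-61.7, -68.1], [-62.9, 51.7]]
console [[57.8, 61.2], [57.8, 102.2], [-58.0, 62.5], [-58.0, 102.8]]
```

>>> apply_moves([
  {"linear": [0,-0.0006,0.01],"delta_rot": [0,0,0.1],"fingers": 77},
  {"linear": [0,-0.0015,0.03],"delta_rot": [0,0,0.2],"fingers": 77},
  {"linear": [0,-0.0026,0.05],"delta_rot": [0,0,0.35],"fingers": 77},
  {"linear": [0,-0.0026,0.065],"delta_rot": [0,0,0.35],"fingers": 77},
  {"linear": [0,-0.0026,0.07],"delta_rot": [0,0,0.35],"fingers": 77},
  {"linear": [0,-0.0026,0.07],"delta_rot": [0,0,0.35],"fingers": 77},
  {"linear": [0,-0.0026,0.07],"delta_rot": [0,0,0.35],"fingers": 77},
  {"linear": [0,-0.0026,0.07],"delta_rot": [0,0,0.35],"fingers": 77},
])

```text
time: 1.8
tool_pos: [0.5269, 0.047, 0.1326]
tool_rot: [0.001, 0.779, 0.628, 0.001]
contact_force: [0.1, 0.8, 0.0]
gripper_width: 0.699
```

```bash
python3 - <<'E'
from h import *
s,im=shot('wrist','w2',sc=1.25);print(s['tool_pos'],s['tool_rot'],s['time'],s['gripper_width'],s['contact_force'])
np.save('s2.npy',s,allow_pickle=True)
E
```

```text
[0.52692346 0.04696056 0.13257156] [7.29725494e-04 7.78512976e-01 6.27627579e-01 7.97862740e-04] 1.8 0.6988932438466697 [0.09507281 0.78824871 0.02300071]
```

View pics/w2.png

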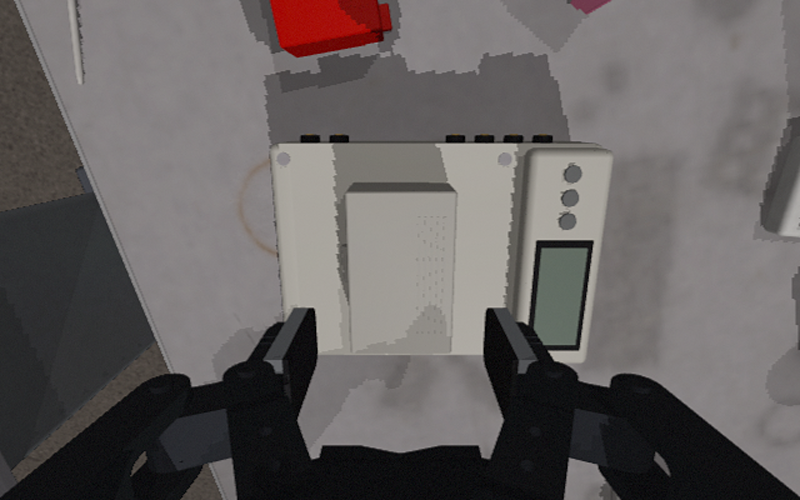

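```bash
python3 - <<'E'
from h import *
im=cv2.imread("pics/w2_raw.png")[140:300,210:434]
cv2.imwrite("pics/w2c.png",cv2.resize(im,None,fx=3.5,fy=3.5,interpolation=cv2.INTER_CUBIC))
E
```

```text
(no output)
```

View pics/w2c.png

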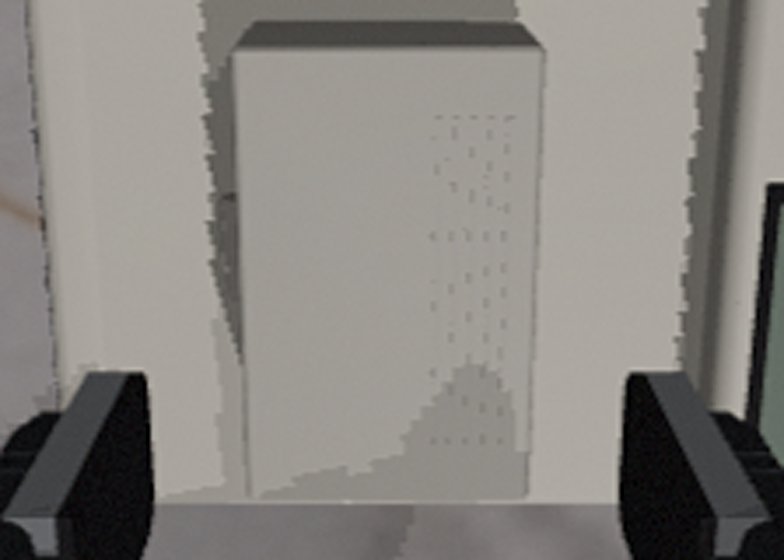

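```bash
python3 - <<'E'
from h import *
s=np.load('s2.npy',allow_pickle=True).item()
Rt=q2R(s['tool_rot']); print(np.round(Rt,4).tolist())
def t(z,*p):
    p=np.array(p,float); uv=np.c_[210+(p[:,0]+.5)/3.5-.5,140+(p[:,1]+.5)/3.5-.5]
    return np.round(((ray('wrist',uv,z,s)-s['tool_pos'])@Rt)[:,:2]*1000,2).tolist()
print('topcover',t(.080,(234,50),(543,48),(250,494),(526,494)))
im=cv2.imread('pics/w2_raw.png').astype(int)
g=im.sum(2)
for r in (170,190,210,235): # rows
    print(r,[ (c,int(g[r,c])) for c in list(range(273,284))],[ (c,int(g[r,c])) for c in list(range(357,369))])
E
```

```text
[[0.2122, 0.9772, 0.0022], [0.9772, -0.2122, -0.0001], [0.0003, 0.0021, -1.0]]
topcover [[40.86, -25.48], [41.17, 25.64], [-41.34, -25.43], [-41.4, 25.53]]
170 [(273, 280), (274, 286), (275, 282), (276, 293), (277, 374), (278, 448), (279, 463), (280, 461), (281, 461), (282, 460), (283, 461)] [(357, 463), (358, 464), (359, 463), (360, 465), (361, 463), (362, 465), (363, 447), (364, 394), (365, 450), (366, 496), (367, 494), (368, 493)]
190 [(273, 283), (274, 280), (275, 283), (276, 276), (277, 346), (278, 413), (279, 454), (280, 464), (281, 461), (282, 461), (283, 461)] [(357, 466), (358, 462), (359, 465), (360, 468), (361, 466), (362, 462), (363, 418), (364, 419), (365, 478), (366, 497), (367, 495), (368, 496)]
210 [(273, 250), (274, 257), (275, 256), (276, 259), (277, 242), (278, 341), (279, 435), (280, 460), (281, 462), (282, 460), (283, 461)] [(357, 467), (358, 462), (359, 466), (360, 467), (361, 468), (362, 436), (363, 426), (364, 476), (365, 501), (366, 498), (367, 498), (368, 494)]
235 [(273, 438), (274, 441), (275, 442), (276, 360), (277, 273), (278, 255), (279, 348), (280, 446), (281, 463), (282, 463), (283, 460)] [(357, 470), (358, 470), (359, 471), (360, 473), (361, 449), (362, 402), (363, 469), (364, 502), (365, 501), (366, 498), (367, 496), (368, 500)]
```

>>> apply_moves([
  {"linear": [0,-0.001,0.002],"delta_rot": [0,0,0],"fingers": 30},
  {"linear": [0,-0.001,0.005],"delta_rot": [0,0,0],"fingers": 30},
  {"linear": [0,-0.001,0.02],"delta_rot": [0,0,0],"fingers": 30},
  {"linear": [0,-0.001,0.04],"delta_rot": [0,0,0],"fingers": 30},
  {"linear": [0,-0.001,0.06],"delta_rot": [0,0,0],"fingers": 30},
  {"linear": [0,-0.001,0.075],"delta_rot": [0,0,0],"fingers": 30},
  {"linear": [0,-0.001,0.082],"delta_rot": [0,0,0],"fingers": 30},
  {"linear": [0,-0.001,0.082],"delta_rot": [0,0,0],"fingers": 30},
])

```text
time: 2.65
tool_pos: [0.524, 0.0473, 0.0477]
tool_rot: [-0.001, 0.779, 0.628, -0.001]
contact_force: [-0.2, 0.2, 0.2]
gripper_width: 0.881
```

```bash
python3 - <<'E'
from h import *
s,im=shot('wrist','w3',crop=(180,130,460,330),sc=2.8);print(s['tool_pos'],s['tool_rot'],s['time'],s['gripper_width'],s['contact_force'])
np.save('s3.npy',s,allow_pickle=True)
shot('side','sd3',crop=(260,140,420,260),sc=4.5)
print(state()['tool_pos'])
E
```

```text
[0.52395718 0.04728557 0.04766845] [-0.00096997  0.77851441  0.62762501 -0.00110358] 2.65 0.880705794984199 [-0.20947574  0.20030945  0.23533063]
[0.52551429 0.04722913 0.04973389]
```

View pics/w3.png

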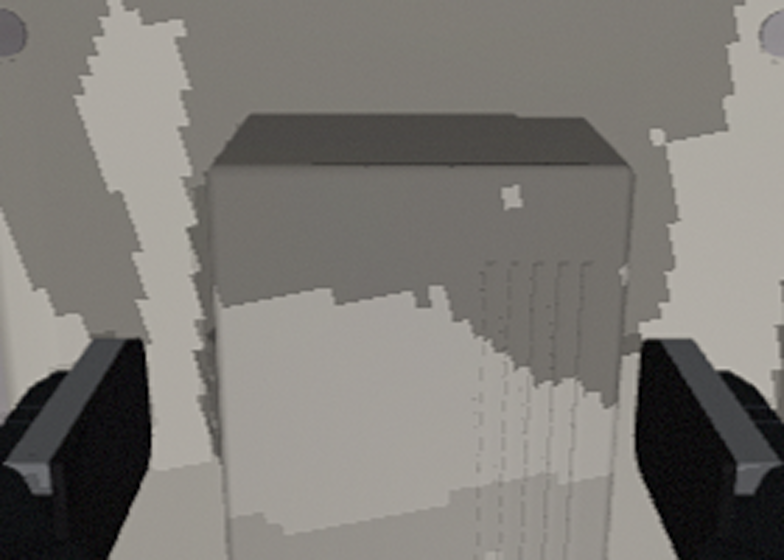

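View pics/sd3.png

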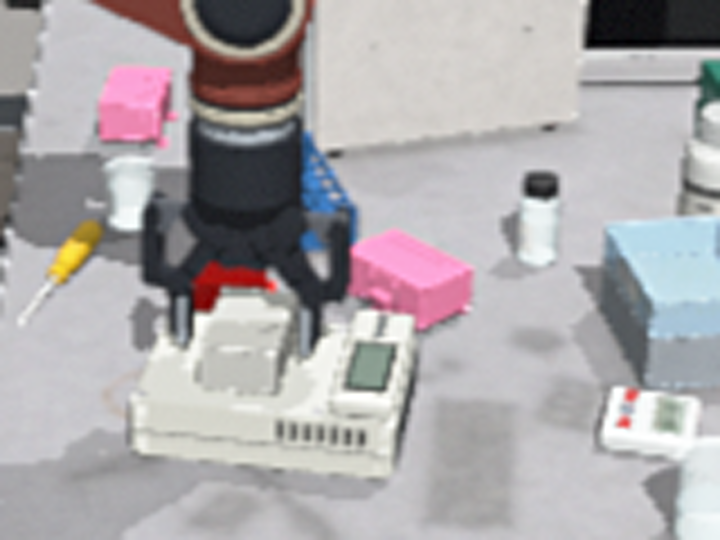

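>>> apply_moves([
  {"linear": [0,0,0.002],"delta_rot": [0,0,0],"fingers": 50},
  {"linear": [0,0,0.003],"delta_rot": [0,0,0],"fingers": 50},
  {"linear": [0,0,0.003],"delta_rot": [0,0,0],"fingers": 50},
  {"linear": [0,0,0.003],"delta_rot": [0,0,0],"fingers": 50},
  {"linear": [0,0,0.003],"delta_rot": [0,0,0],"fingers": 50},
  {"linear": [0,0,0.003],"delta_rot": [0,0,0],"fingers": 50},
  {"linear": [0,0,0.003],"delta_rot": [0,0,0],"fingers": 50},
  {"linear": [0,0,0.003],"delta_rot": [0,0,0],"fingers": 50},
])

```text
time: 3.55
tool_pos: [0.5251, 0.0472, 0.0463]
tool_rot: [-0.0, 0.779, 0.628, 0.0]
contact_force: [0.2, -0.1, 0.6]
gripper_width: 0.801
```

```bash
python3 - <<'E'
from h import *
s,im=shot('wrist','w4',crop=(180,130,460,330),sc=2.8);print(s['tool_pos'],s['tool_rot'],s['time'],s['gripper_width'],s['contact_force'])
np.save('s4.npy',s,allow_pickle=True)
print(state()['tool_pos'])
E
```

```text
[0.52506357 0.04724469 0.0462915 ] [-5.73623605e-06  7.78515109e-01  6.27625864e-01  5.56294645e-06] 3.55 0.8012928727060347 [ 0.18203746 -0.14408146  0.56022003]
[0.52507274 0.04724659 0.04631648]
```

View pics/w4.png

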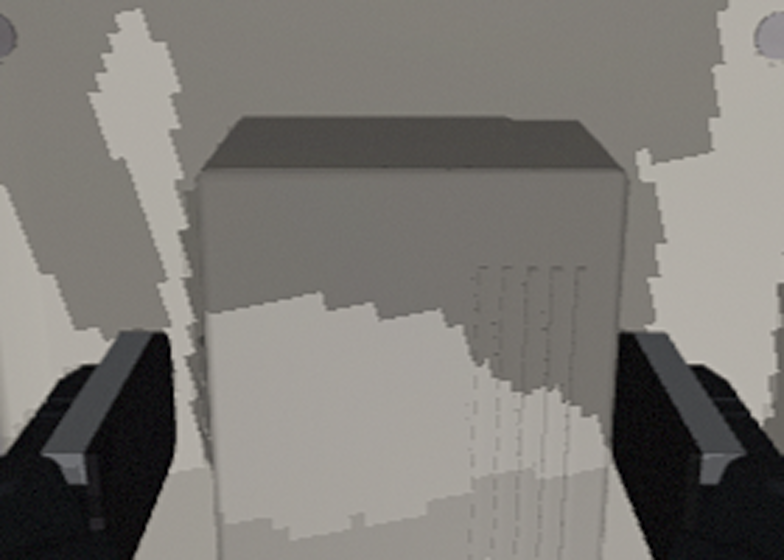

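```bash
python3 - <<'E'
from h import *
s=np.load('s4.npy',allow_pickle=True).item()
Rt=q2R(s['tool_rot'])
def t(z,*p):
    p=np.array(p,float); uv=np.c_[180+(p[:,0]+.5)/2.8-.5,130+(p[:,1]+.5)/2.8-.5]
    return np.round(((ray('wrist',uv,z,s)-s['tool_pos'])@Rt)[:,:2]*1000,2).tolist()
print('topcover',t(.080,(202,172),(627,172),(217,480),(608,480)))
print('deck screws',t(.046,(0,33),(780,36)), 'finger',t(s['tool_pos'][2]+.01,(172,335),(617,335)))
print('ridge?',t(.057,(180,180)))
E
```

```text
topcover [[41.54, -23.18], [41.54, 27.71], [-0.52, -23.54], [-0.52, 28.08]]
deck screws [[54.11, -59.37], [53.66, 57.92]] finger [[9.44, -34.11], [9.44, 33.97]]
ridge? [[34.22, -31.19]]
```

```bash
python3 - <<'E'
from h import *
p=eyes.camera_params('wrist');T=p['T_tool_cam']
def f(u,v):
    d=T[:3,:3]@np.array([(u-p['cx'])/p['fx'],(v-p['cy'])/p['fy'],1]); k=(.011-T[0,3])/d[0]
    return (T[:3,3]+k*d)*1000
for n,o,sc,pts in (('w1',(0,0),1.25,[(273,320),(527,320)]),('w2',(210,140),3.5,[(148,373),(626,373)]),('w3',(180,130),2.8,[(146,339),(640,339)]),('w4',(180,130),2.8,[(170,333),(618,333)])):
    print(n,[np.round(f(o[0]+(a+.5)/sc-.5,o[1]+(b+.5)/sc-.5),1).tolist() for a,b in pts])
for c in (0,30,50,77,85,90,95,100,105):
    th=.697-.8*c/255; print(c, round(5.87+57.1*np.sin(th),2), round(57.1*(.9947-np.cos(th)),2))
E
```

```text
w1 [[11.0, -41.0, -19.7], [11.0, 40.3, -19.7]]
w2 [[11.0, -29.3, -10.3], [11.0, 28.9, -10.3]]
w3 [[11.0, -36.8, -14.8], [11.0, 36.2, -14.8]]
w4 [[11.0, -33.7, -12.7], [11.0, 33.4, -12.7]]
0 42.52 13.01
30 38.25 9.76
50 35.23 7.83
77 30.99 5.52
85 29.69 4.9
90 28.87 4.54
95 28.05 4.18
100 27.22 3.84
105 26.39 3.51
```

>>> apply_moves([
  {"linear": [0,0.0011,0.001],"delta_rot": [0,0,0],"fingers": 60},
  {"linear": [0,0.0011,0.001],"delta_rot": [0,0,0],"fingers": 65},
  {"linear": [0,0.0011,0.001],"delta_rot": [0,0,0],"fingers": 70},
  {"linear": [0,0.0011,0.001],"delta_rot": [0,0,0],"fingers": 75},
  {"linear": [0,0.0011,0.001],"delta_rot": [0,0,0],"fingers": 80},
  {"linear": [0,0.0011,0.001],"delta_rot": [0,0,0],"fingers": 80},
  {"linear": [0,0.0011,0.001],"delta_rot": [0,0,0],"fingers": 80},
  {"linear": [0,0.0011,0.001],"delta_rot": [0,0,0],"fingers": 80},
])

```text
time: 4.4
tool_pos: [0.5259, 0.0471, 0.0453]
tool_rot: [-0.0, 0.778, 0.628, -0.0]
contact_force: [-1.9, -0.2, 1.0]
gripper_width: 0.686
```

```bash
cat > st.py <<'E'
from h import *
s=state();Rt=q2R(s['tool_rot'])
print('t',round(s['time'],2),'pos',np.round(s['tool_pos']*1000,2),'z',np.round(Rt[:,2],4),'w',round(s['gripper_width'],4),'cnt',round(255*(1-s['gripper_width']),1),'F tool',np.round(s['contact_force']@Rt,2),'T',np.round(s['ft_torque']@Rt,3))
E
python3 st.py
```

```text
t 4.4 pos [525.95  47.07  45.26] z [-4.e-04  1.e-04 -1.e+00] w 0.6864 cnt 80.0 F tool [-0.6  -1.84 -0.97] T [ 0.237 -0.047  0.009]
```

>>> apply_moves([
  {"linear": [0,-0.0002,-0.0001],"delta_rot": [0,0,0],"fingers": 81},
  {"linear": [0,-0.0004,-0.0001],"delta_rot": [0,0,0],"fingers": 82},
  {"linear": [0,-0.0004,-0.0002],"delta_rot": [0,0,0],"fingers": 83},
  {"linear": [0,-0.0004,-0.0003],"delta_rot": [0,0,0],"fingers": 84},
  {"linear": [0,-0.0004,-0.0004],"delta_rot": [0,0,0],"fingers": 85},
  {"linear": [0,-0.0004,-0.0004],"delta_rot": [0,0,0],"fingers": 86},
  {"linear": [0,-0.0004,-0.0004],"delta_rot": [0,0,0],"fingers": 86},
  {"linear": [0,-0.0004,-0.0004],"delta_rot": [0,0,0],"fingers": 86},
])

```text
time: 5.2
tool_pos: [0.5258, 0.0471, 0.0457]
tool_rot: [0.0, 0.779, 0.628, 0.0]
contact_force: [-0.6, -1.1, -1.2]
gripper_width: 0.66
```

```bash
python3 st.py
```

```text
t 5.2 pos [525.82  47.06  45.71] z [ 2.e-04 -1.e-04 -1.e+00] w 0.6605 cnt 86.6 F tool [-1.22 -0.4   1.18] T [ 0.012 -0.051  0.042]
```

>>> apply_moves([
  {"linear": [0,0.0001,-0.0001],"delta_rot": [0,0,0],"fingers": 87},
  {"linear": [0,0.0002,-0.0001],"delta_rot": [0,0,0],"fingers": 88},
  {"linear": [0,0.0003,-0.0002],"delta_rot": [0,0,0],"fingers": 89},
  {"linear": [0,0.0004,-0.0003],"delta_rot": [0,0,0],"fingers": 90},
  {"linear": [0,0.0004,-0.0003],"delta_rot": [0,0,0],"fingers": 90},
  {"linear": [0,0.0004,-0.0003],"delta_rot": [0,0,0],"fingers": 90},
  {"linear": [0,0.0004,-0.0003],"delta_rot": [0,0,0],"fingers": 90},
  {"linear": [0,0.0004,-0.0003],"delta_rot": [0,0,0],"fingers": 90},
])

```text
time: 6.0
tool_pos: [0.5262, 0.047, 0.046]
tool_rot: [0.0, 0.779, 0.628, 0.0]
contact_force: [1.1, -0.0, 0.5]
gripper_width: 0.644
```

```bash
python3 st.py
```

```text
t 6.0 pos [526.16  47.03  46.02] z [ 0. -0. -1.] w 0.6443 cnt 90.7 F tool [ 0.19  1.1  -0.48] T [0.026 0.023 0.033]
```

>>> apply_moves([
  {"linear": [0,0.0001,-0.0001],"delta_rot": [0,0,0],"fingers": 91},
  {"linear": [0,0.0002,-0.0001],"delta_rot": [0,0,0],"fingers": 92},
  {"linear": [0,0.0003,-0.0002],"delta_rot": [0,0,0],"fingers": 93},
  {"linear": [0,0.0004,-0.0003],"delta_rot": [0,0,0],"fingers": 94},
  {"linear": [0,0.0004,-0.0003],"delta_rot": [0,0,0],"fingers": 95},
  {"linear": [0,0.0004,-0.0003],"delta_rot": [0,0,0],"fingers": 95},
  {"linear": [0,0.0004,-0.0003],"delta_rot": [0,0,0],"fingers": 95},
  {"linear": [0,0.0004,-0.0003],"delta_rot": [0,0,0],"fingers": 95},
])

```text
time: 6.8
tool_pos: [0.5267, 0.0469, 0.0465]
tool_rot: [0.0, 0.779, 0.628, 0.0]
contact_force: [1.1, -0.4, 0.8]
gripper_width: 0.63
```

```bash
python3 - <<'E'
from h import *
s,im=shot('wrist','w5',crop=(180,130,460,330),sc=2.8)
np.save('s5.npy',s,allow_pickle=True)
E
python3 st.py
```

```text
t 6.85 pos [526.69  46.92  46.46] z [ 4.e-04 -1.e-04 -1.e+00] w 0.6306 cnt 94.2 F tool [ 0.01  0.7  -1.05] T [-0.035 -0.018  0.011]
```

View pics/w5.png

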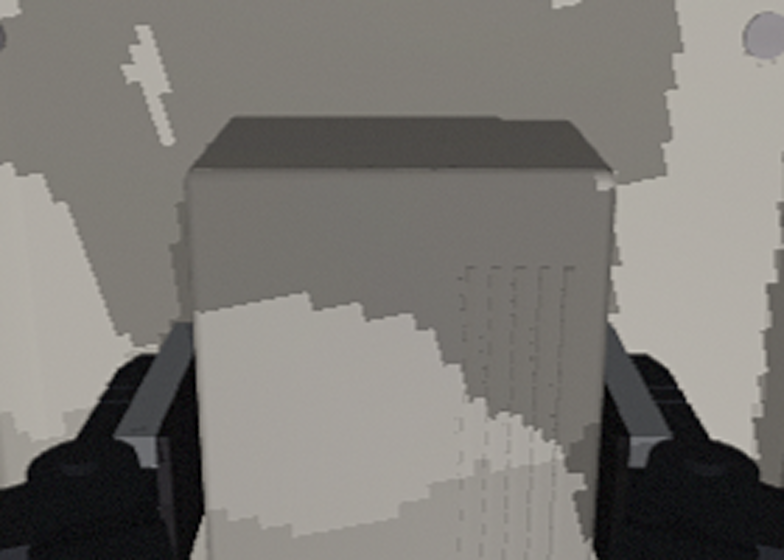

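>>> apply_moves([
  {"linear": [0,0.0001,-0.0001],"delta_rot": [0,0,0],"fingers": 96},
  {"linear": [0,0.0002,-0.0001],"delta_rot": [0,0,0],"fingers": 97},
  {"linear": [0,0.0003,-0.0002],"delta_rot": [0,0,0],"fingers": 98},
  {"linear": [0,0.0004,-0.0003],"delta_rot": [0,0,0],"fingers": 99},
  {"linear": [0,0.0004,-0.0003],"delta_rot": [0,0,0],"fingers": 99},
  {"linear": [0,0.0004,-0.0003],"delta_rot": [0,0,0],"fingers": 99},
  {"linear": [0,0.0004,-0.0003],"delta_rot": [0,0,0],"fingers": 99},
  {"linear": [0,0.0004,-0.0003],"delta_rot": [0,0,0],"fingers": 99},
])

```text
time: 7.65
tool_pos: [0.527, 0.0468, 0.0467]
tool_rot: [0.0, 0.779, 0.628, 0.0]
contact_force: [0.5, -0.5, 2.4]
gripper_width: 0.615
```

```bash
python3 st.py; python3 - <<'E'
from h import *
s,im=shot('wrist','w6',crop=(180,130,460,330),sc=2.8)
np.save('s6.npy',s,allow_pickle=True)
E
python3 st.py
```

```text
t 7.65 pos [527.03  46.84  46.74] z [ 2.e-04 -0.e+00 -1.e+00] w 0.6154 cnt 98.1 F tool [-0.36  0.57 -2.42] T [ 0.048 -0.07  -0.02 ]
t 7.7 pos [527.05  46.83  46.77] z [ 3.e-04 -0.e+00 -1.e+00] w 0.6143 cnt 98.4 F tool [-0.82  0.67 -2.34] T [ 0.06  -0.065 -0.004]
```

View pics/w6.png

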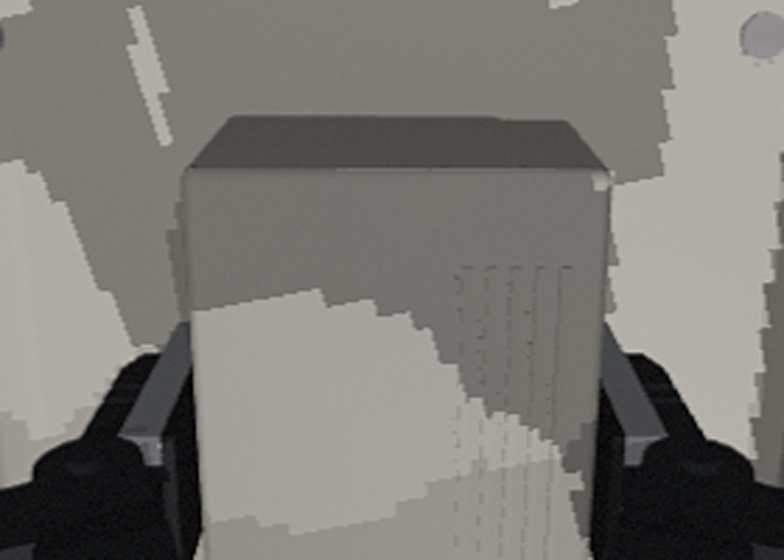

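>>> apply_moves([
  {"linear": [0,0,-0.0002],"delta_rot": [0,0,0],"fingers": 99},
  {"linear": [0,0.0001,-0.0002],"delta_rot": [0,0,0],"fingers": 100},
  {"linear": [0,0.0002,-0.0003],"delta_rot": [0,0,0],"fingers": 101},
  {"linear": [0,0.0002,-0.0004],"delta_rot": [0,0,0],"fingers": 102},
  {"linear": [0,0.0002,-0.0004],"delta_rot": [0,0,0],"fingers": 102},
  {"linear": [0,0.0002,-0.0004],"delta_rot": [0,0,0],"fingers": 102},
  {"linear": [0,0.0002,-0.0004],"delta_rot": [0,0,0],"fingers": 102},
  {"linear": [0,0.0002,-0.0004],"delta_rot": [0,0,0],"fingers": 102},
])

```text
time: 8.5
tool_pos: [0.5272, 0.0468, 0.047]
tool_rot: [0.0, 0.779, 0.628, 0.0]
contact_force: [0.5, -0.4, 1.9]
gripper_width: 0.61
```

```bash
python3 st.py
```

```text
t 8.5 pos [527.19  46.82  47.03] z [ 2.e-04  0.e+00 -1.e+00] w 0.6104 cnt 99.4 F tool [-0.25  0.61 -1.91] T [-0.088 -0.047  0.026]
```

```bash
python3 - <<'E'
import numpy as np
y,z=29.1,6.5
for a in range(1,13):
    f=np.radians(a);c,s=np.cos(f),np.sin(f)
    print(a,round(y-y*c+z*s,2),round(z-y*s-z*c-min(.6,.15*a),2))
E
```

```text
1 0.12 -0.66
2 0.24 -1.31
3 0.38 -1.96
4 0.52 -2.61
5 0.68 -3.11
6 0.84 -3.61
7 1.01 -4.1
8 1.19 -4.59
9 1.38 -5.07
10 1.57 -5.55
11 1.77 -6.03
12 1.99 -6.51
```

>>> apply_moves([
  {"linear": [0,6e-05,-0.0003],"delta_rot": [0.5,0,0],"fingers": 102},
  {"linear": [0,0.00012,-0.00066],"delta_rot": [1,0,0],"fingers": 102},
  {"linear": [0,0.00018,-0.001],"delta_rot": [1.5,0,0],"fingers": 102},
  {"linear": [0,0.00024,-0.0013],"delta_rot": [2,0,0],"fingers": 102},
  {"linear": [0,0.0003,-0.0016],"delta_rot": [2.5,0,0],"fingers": 102},
  {"linear": [0,0.00038,-0.00196],"delta_rot": [3,0,0],"fingers": 102},
  {"linear": [0,0.00038,-0.00196],"delta_rot": [3,0,0],"fingers": 102},
  {"linear": [0,0.00038,-0.00196],"delta_rot": [3,0,0],"fingers": 102},
])

```text
time: 9.3
tool_pos: [0.5275, 0.0467, 0.049]
tool_rot: [-0.02, 0.778, 0.627, -0.016]
contact_force: [0.5, -0.7, -0.6]
gripper_width: 0.614
```

```bash
python3 st.py
```

```text
t 9.3 pos [527.53  46.7   48.95] z [-0.0512  0.0111 -0.9986] w 0.614 cnt 98.4 F tool [-0.53  0.71  0.58] T [0.008 0.024 0.004]
```

>>> apply_moves([
  {"linear": [0,0.00018,-0.0008],"delta_rot": [1.5,0,0],"fingers": 102},
  {"linear": [0,0.00038,-0.0016],"delta_rot": [3,0,0],"fingers": 102},
  {"linear": [0,0.0006,-0.0023],"delta_rot": [4.5,0,0],"fingers": 102},
  {"linear": [0,0.00084,-0.0031],"delta_rot": [6,0,0],"fingers": 102},
  {"linear": [0,0.0011,-0.0038],"delta_rot": [7.5,0,0],"fingers": 102},
  {"linear": [0,0.00138,-0.0046],"delta_rot": [9,0,0],"fingers": 102},
  {"linear": [0,0.00138,-0.0046],"delta_rot": [9,0,0],"fingers": 102},
  {"linear": [0,0.00138,-0.0046],"delta_rot": [9,0,0],"fingers": 102},
])

```text
time: 10.1
tool_pos: [0.5291, 0.0463, 0.0533]
tool_rot: [-0.081, 0.774, 0.624, -0.066]
contact_force: [0.5, 0.6, -0.7]
gripper_width: 0.608
```

```bash
python3 st.py;python3 - <<'E'
from h import *
shot('side','sd7',crop=(270,140,390,260),sc=5)
shot('wrist','w7')
E
```

```text
t 10.1 pos [529.07  46.34  53.3 ] z [-0.2036  0.0441 -0.9781] w 0.6085 cnt 99.8 F tool [0.73 0.48 0.64] T [-0.076 -0.079 -0.016]
```

View pics/sd7.png

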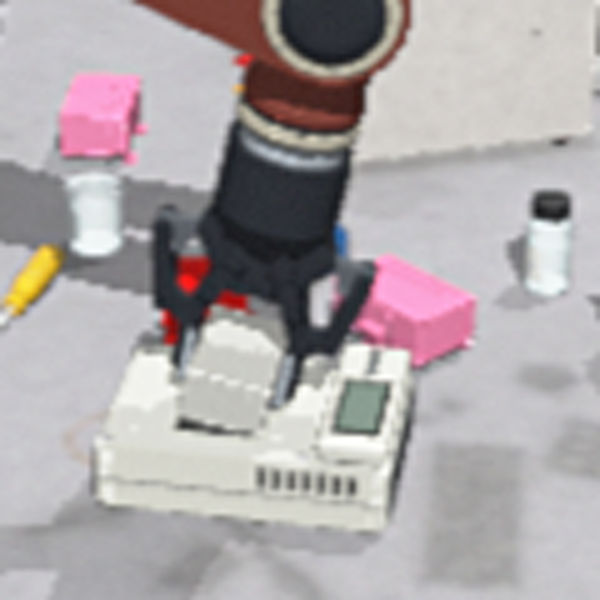

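View pics/w7.png

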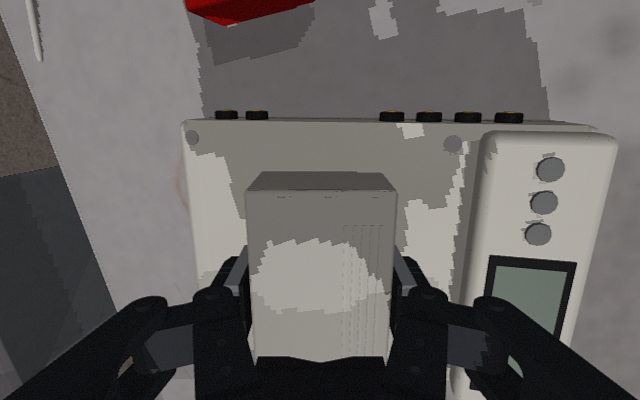

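>>> apply_moves([
  {"linear": [0,-0.001,0.0002],"delta_rot": [0,0,0],"fingers": 102},
  {"linear": [0,-0.0023,0.0005],"delta_rot": [0,0,0],"fingers": 102},
  {"linear": [0,-0.0036,0.0008],"delta_rot": [0,0,0],"fingers": 102},
  {"linear": [0,-0.005,0.0011],"delta_rot": [0,0,0],"fingers": 102},
  {"linear": [0,-0.0062,0.0013],"delta_rot": [0,0,0],"fingers": 102},
  {"linear": [0,-0.0069,0.0015],"delta_rot": [0,0,0],"fingers": 102},
  {"linear": [0,-0.0069,0.0015],"delta_rot": [0,0,0],"fingers": 102},
  {"linear": [0,-0.0069,0.0015],"delta_rot": [0,0,0],"fingers": 102},
])

```text
time: 11.0
tool_pos: [0.5222, 0.0479, 0.0535]
tool_rot: [-0.081, 0.774, 0.624, -0.066]
contact_force: [-0.9, 0.2, 0.0]
gripper_width: 0.603
```

```bash
python3 st.py
```

```text
t 11.0 pos [522.18  47.89  53.45] z [-0.2031  0.0441 -0.9782] w 0.6027 cnt 101.3 F tool [-0.01 -0.88  0.18] T [-0.091  0.003  0.01 ]
```

>>> apply_moves([
  {"linear": [0,-0.0002,-0.001],"delta_rot": [0,0,0],"fingers": 102},
  {"linear": [0,-0.0004,-0.002],"delta_rot": [0,0,0],"fingers": 102},
  {"linear": [0,-0.0006,-0.003],"delta_rot": [0,0,0],"fingers": 102},
  {"linear": [0,-0.0009,-0.0043],"delta_rot": [0,0,0],"fingers": 102},
  {"linear": [0,-0.0013,-0.006],"delta_rot": [0,0,0],"fingers": 102},
  {"linear": [0,-0.0017,-0.008],"delta_rot": [0,0,0],"fingers": 102},
  {"linear": [0,-0.0021,-0.01],"delta_rot": [0,0,0],"fingers": 102},
  {"linear": [0,-0.0021,-0.01],"delta_rot": [0,0,0],"fingers": 102},
])

```text
time: 11.8
tool_pos: [0.5225, 0.0479, 0.0641]
tool_rot: [-0.081, 0.774, 0.624, -0.065]
contact_force: [-0.5, 0.2, -0.8]
gripper_width: 0.611
```

```bash
python3 st.py; python3 - <<'E'
from h import *
shot('side','sd8',crop=(270,140,390,260),sc=5)
E
```

```text
t 11.8 pos [522.49  47.86  64.13] z [-0.2024  0.0441 -0.9783] w 0.6114 cnt 99.1 F tool [ 0.05 -0.35  0.89] T [-0.089  0.013  0.003]
```

View pics/sd8.png

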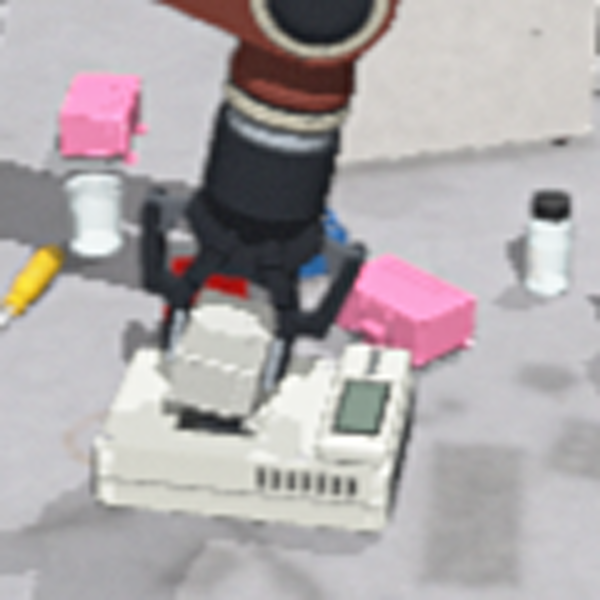

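>>> apply_moves([
  {"linear": [0,-0.001,-0.005],"delta_rot": [0,0,0],"fingers": 102},
  {"linear": [0,-0.0025,-0.012],"delta_rot": [0,0,0],"fingers": 102},
  {"linear": [0,-0.0042,-0.02],"delta_rot": [0,0,0],"fingers": 102},
  {"linear": [0,-0.0064,-0.03],"delta_rot": [0,0,0],"fingers": 102},
  {"linear": [0,-0.0089,-0.042],"delta_rot": [0,0,0],"fingers": 102},
  {"linear": [0,-0.0117,-0.055],"delta_rot": [0,0,0],"fingers": 106},
  {"linear": [0,-0.0146,-0.0685],"delta_rot": [0,0,0],"fingers": 106},
  {"linear": [0,-0.0146,-0.0685],"delta_rot": [0,0,0],"fingers": 106},
])

```text
time: 12.65
tool_pos: [0.5239, 0.0478, 0.1369]
tool_rot: [-0.08, 0.774, 0.624, -0.064]
contact_force: [0.2, -0.3, 0.3]
gripper_width: 0.6
```

```bash
python3 st.py; python3 - <<'E'
from h import *
shot('side','sd9',sc=1.25)
E
```

```text
t 12.65 pos [523.95  47.79 136.86] z [-0.198   0.0438 -0.9792] w 0.6002 cnt 102.0 F tool [-0.26  0.23 -0.33] T [-0.123 -0.02  -0.026]
```

View pics/sd9.png

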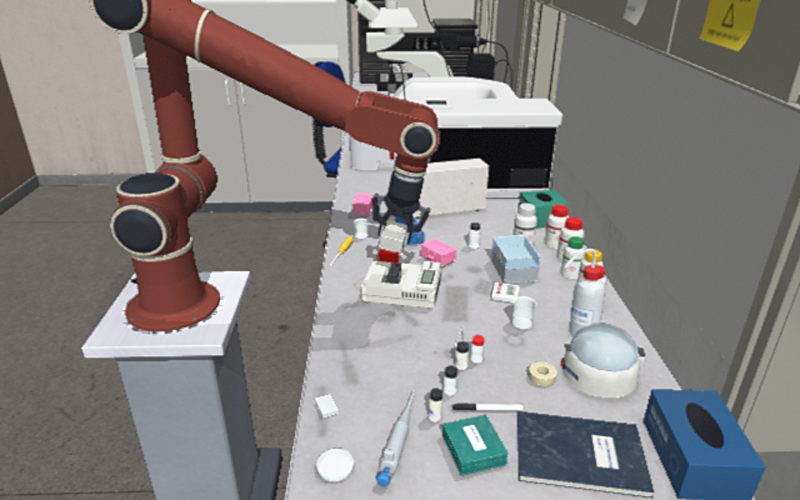

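```bash
python3 - <<'E'
from h import *
pts=[(464,368),(477,360),(450,393),(434,420),(461,330),(326,405),(411,395),(387,470),(455,407)]
print(np.round(ray('side',np.array(pts)/1.25,0.0)[:,:2],3))
im=cv2.imread('pics/sd9_raw.png')
q=proj('side',[(.42,-.12,0),(.58,-.12,0),(.58,-.30,0),(.42,-.30,0)])
cv2.polylines(im,[q.astype(int)],True,(0,255,0),1)
cv2.imwrite('pics/sd9p.png',cv2.resize(im[200:400,230:480],None,fx=3,fy=3))
s=state();K=proj('side',[s['tool_pos']]);print(K)
E
```

```text
[[ 0.663 -0.254]
 [ 0.693 -0.23 ]
 [ 0.626 -0.328]
 [ 0.589 -0.398]
 [ 0.674 -0.123]
 [ 0.389 -0.353]
 [ 0.551 -0.331]
 [ 0.501 -0.509]
 [ 0.631 -0.366]]
[[313.526652   193.60653812]]
```

View pics/sd9p.png

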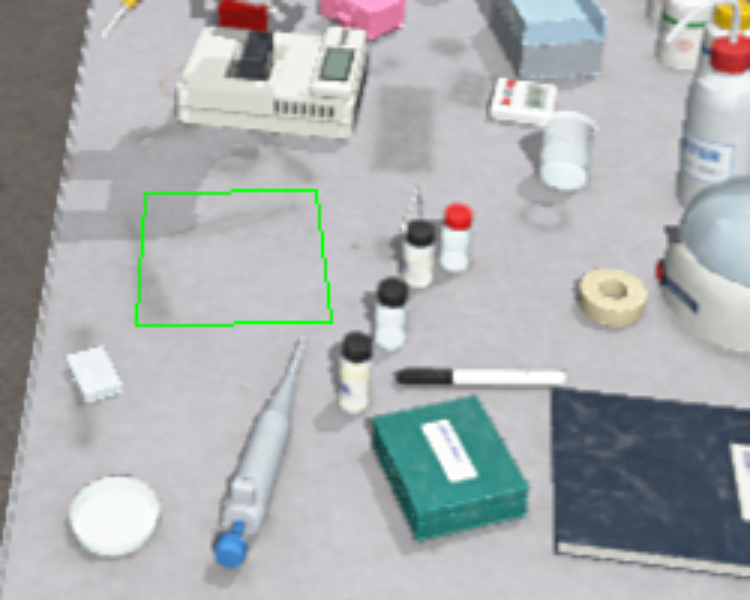

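```bash
python3 - <<'E'
from h import *
s=state();Rt=q2R(s['tool_rot'])
print(np.round(Rt.T@(np.array([.50,-.165,.14])-s['tool_pos']),4), s['joint_pos'])
E
```

```text
[-0.2129  0.021  -0.0091] [-0.06694997  0.03105289  1.81012213  0.03048489  1.50434219  0.14165134]
```

>>> apply_moves([
  {"linear": [-0.01,0.001,-0.0005],"delta_rot": [-0.6,0,0],"fingers": 106},
  {"linear": [-0.032,0.0032,-0.0014],"delta_rot": [-1.8,0,0],"fingers": 106},
  {"linear": [-0.062,0.0062,-0.0027],"delta_rot": [-3.6,0,0],"fingers": 106},
  {"linear": [-0.097,0.0097,-0.0042],"delta_rot": [-5.6,0,0],"fingers": 106},
  {"linear": [-0.132,0.0132,-0.0057],"delta_rot": [-7.7,0,0],"fingers": 106},
  {"linear": [-0.167,0.0165,-0.0072],"delta_rot": [-9.6,0,0],"fingers": 106},
  {"linear": [-0.196,0.0193,-0.0083],"delta_rot": [-11.2,0,0],"fingers": 106},
  {"linear": [-0.213,0.021,-0.0091],"delta_rot": [-12,0,0],"fingers": 106},
])

```text
time: 13.5
tool_pos: [0.4973, -0.1672, 0.1373]
tool_rot: [-0.0, 0.779, 0.627, -0.0]
contact_force: [0.4, 0.5, 0.1]
gripper_width: 0.599
```

>>> apply_moves([
  {"linear": [0,0,0],"delta_rot": [0,0,0],"fingers": 106},
  {"linear": [0,0,0.005],"delta_rot": [0,0,0],"fingers": 106},
  {"linear": [0,0,0.015],"delta_rot": [0,0,0],"fingers": 106},
  {"linear": [0,0,0.03],"delta_rot": [0,0,0],"fingers": 106},
  {"linear": [0,0,0.045],"delta_rot": [0,0,0],"fingers": 106},
  {"linear": [0,0,0.06],"delta_rot": [0,0,0],"fingers": 106},
  {"linear": [0,0,0.07],"delta_rot": [0,0,0],"fingers": 106},
  {"linear": [0,0,0.07],"delta_rot": [0,0,0],"fingers": 106},
])

```text
time: 14.3
tool_pos: [0.4973, -0.1641, 0.0656]
tool_rot: [-0.002, 0.778, 0.628, -0.001]
contact_force: [-0.6, -0.4, -0.0]
gripper_width: 0.597
```

```bash
python3 st.py; python3 - <<'E'
from h import *
shot('side','sd10',crop=(230,160,430,320),sc=4)
shot('wrist','w10')
E
```

```text
t 14.3 pos [ 497.35 -164.09   65.57] z [-0.0042  0.0021 -1.    ] w 0.5975 cnt 102.6 F tool [-0.55 -0.51  0.  ] T [ 0.046 -0.017 -0.001]
```

View pics/sd10.png

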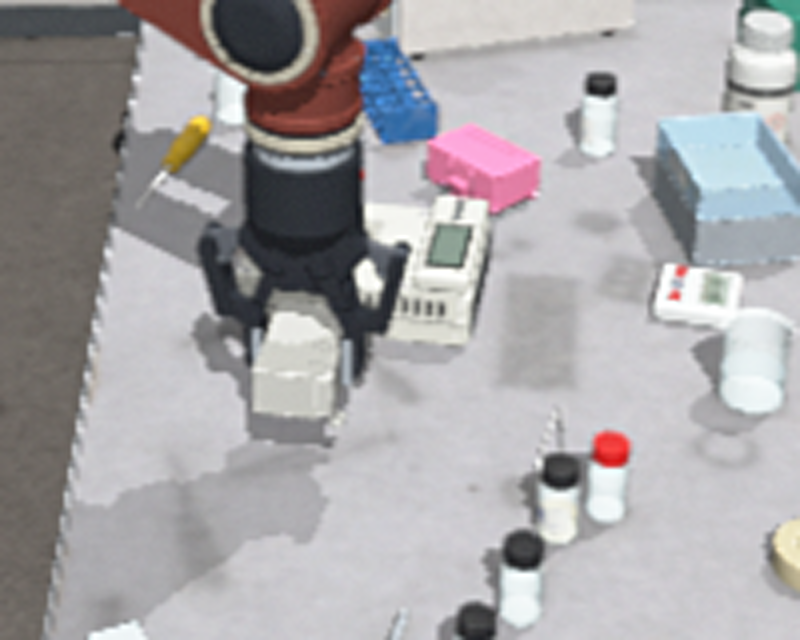

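View pics/w10.png

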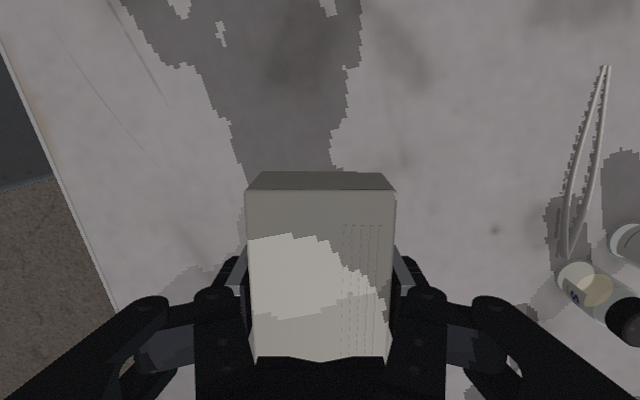

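>>> apply_moves([
  {"linear": [0,0,0.005],"delta_rot": [0,0,0],"fingers": 106},
  {"linear": [0,0,0.014],"delta_rot": [0,0,0],"fingers": 106},
  {"linear": [0,0,0.024],"delta_rot": [0,0,0],"fingers": 106},
  {"linear": [0,0,0.034],"delta_rot": [0,0,0],"fingers": 106},
  {"linear": [0,0,0.042],"delta_rot": [0,0,0],"fingers": 106},
  {"linear": [0,0,0.048],"delta_rot": [0,0,0],"fingers": 106},
  {"linear": [0,0,0.051],"delta_rot": [0,0,0],"fingers": 106},
  {"linear": [0,0,0.051],"delta_rot": [0,0,0],"fingers": 106},
])

```text
time: 15.2
tool_pos: [0.4986, -0.1649, 0.0167]
tool_rot: [-0.0, 0.779, 0.628, -0.0]
contact_force: [-0.7, -0.3, -1.0]
gripper_width: 0.6
```

>>> apply_moves([
  {"linear": [0,0,0],"delta_rot": [0,0,0],"fingers": 106},
  {"linear": [0,0,0],"delta_rot": [0,0,0],"fingers": 106},
  {"linear": [0,0,0.0005],"delta_rot": [0,0,0],"fingers": 106},
  {"linear": [0,0,0.001],"delta_rot": [0,0,0],"fingers": 106},
  {"linear": [0,0,0.0015],"delta_rot": [0,0,0],"fingers": 106},
  {"linear": [0,0,0.0015],"delta_rot": [0,0,0],"fingers": 106},
  {"linear": [0,0,0.0015],"delta_rot": [0,0,0],"fingers": 106},
  {"linear": [0,0,0.0015],"delta_rot": [0,0,0],"fingers": 106},
])

```text
time: 16.0
tool_pos: [0.4988, -0.165, 0.0157]
tool_rot: [-0.0, 0.779, 0.628, -0.0]
contact_force: [-0.1, 0.1, -0.4]
gripper_width: 0.603
```

```bash
python3 st.py
```

```text
t 16.0 pos [ 498.84 -165.01   15.7 ] z [-1.e-04  0.e+00 -1.e+00] w 0.6028 cnt 101.3 F tool [ 0.06 -0.16  0.38] T [ 0.009 -0.037 -0.057]
```

Still ~5 mm up; lower until touch.

>>> apply_moves([
  {"linear": [0,0,0.001],"delta_rot": [0,0,0],"fingers": 106},
  {"linear": [0,0,0.002],"delta_rot": [0,0,0],"fingers": 106},
  {"linear": [0,0,0.003],"delta_rot": [0,0,0],"fingers": 106},
  {"linear": [0,0,0.004],"delta_rot": [0,0,0],"fingers": 106},
  {"linear": [0,0,0.0045],"delta_rot": [0,0,0],"fingers": 106},
  {"linear": [0,0,0.005],"delta_rot": [0,0,0],"fingers": 106},
  {"linear": [0,0,0.005],"delta_rot": [0,0,0],"fingers": 106},
  {"linear": [0,0,0.005],"delta_rot": [0,0,0],"fingers": 106},
])

```text
time: 16.8
tool_pos: [0.4989, -0.165, 0.0108]
tool_rot: [0.0, 0.779, 0.628, 0.0]
contact_force: [-0.1, -0.2, -0.8]
gripper_width: 0.6
```

```bash
python3 st.py
```

```text
t 16.8 pos [ 498.92 -165.03   10.78] z [ 1.e-04 -0.e+00 -1.e+00] w 0.6005 cnt 101.9 F tool [-0.23 -0.05  0.78] T [ 0.005  0.017 -0.054]
```

>>> apply_moves([
  {"linear": [0,0,0.0005],"delta_rot": [0,0,0],"fingers": 106},
  {"linear": [0,0,0.001],"delta_rot": [0,0,0],"fingers": 106},
  {"linear": [0,0,0.0012],"delta_rot": [0,0,0],"fingers": 106},
  {"linear": [0,0,0.0012],"delta_rot": [0,0,0],"fingers": 106},
  {"linear": [0,0,0.0012],"delta_rot": [0,0,0],"fingers": 106},
  {"linear": [0,0,0.0012],"delta_rot": [0,0,0],"fingers": 106},
  {"linear": [0,0,0.0012],"delta_rot": [0,0,0],"fingers": 106},
  {"linear": [0,0,0.0012],"delta_rot": [0,0,0],"fingers": 106},
])

```text
time: 17.6
tool_pos: [0.499, -0.1651, 0.0101]
tool_rot: [0.0, 0.778, 0.628, -0.0]
contact_force: [-2.8, 0.7, 5.7]
gripper_width: 0.602
```

```bash
python3 st.py
```

```text
t 17.6 pos [ 499.   -165.07   10.09] z [-0. -0. -1.] w 0.6019 cnt 101.5 F tool [ 0.08 -2.9  -5.74] T [0.394 0.08  0.023]
```

>>> apply_moves([
  {"linear": [0,0,-0.0003],"delta_rot": [0,0,0],"fingers": 104},
  {"linear": [0,0,-0.0004],"delta_rot": [0,0,0],"fingers": 100},
  {"linear": [0,0,-0.0004],"delta_rot": [0,0,0],"fingers": 95},
  {"linear": [0,0,-0.0004],"delta_rot": [0,0,0],"fingers": 90},
  {"linear": [0,0,-0.0004],"delta_rot": [0,0,0],"fingers": 80},
  {"linear": [0,0,-0.0004],"delta_rot": [0,0,0],"fingers": 65},
  {"linear": [0,0,-0.0004],"delta_rot": [0,0,0],"fingers": 45},
  {"linear": [0,0,-0.0004],"delta_rot": [0,0,0],"fingers": 30},
])

```text
time: 18.4
tool_pos: [0.4989, -0.1651, 0.01]
tool_rot: [0.0, 0.779, 0.628, 0.0]
contact_force: [0.1, -0.4, 0.1]
gripper_width: 0.882
```

>>> apply_moves([
  {"linear": [0,0,0],"delta_rot": [0,0,0],"fingers": 20},
  {"linear": [0,0,-0.003],"delta_rot": [0,0,0],"fingers": 20},
  {"linear": [0,0,-0.01],"delta_rot": [0,0,0],"fingers": 20},
  {"linear": [0,0,-0.025],"delta_rot": [0,0,0],"fingers": 20},
  {"linear": [0,0,-0.05],"delta_rot": [0,0,0],"fingers": 20},
  {"linear": [0,0,-0.08],"delta_rot": [0,0,0],"fingers": 20},
  {"linear": [0,0,-0.11],"delta_rot": [0,0,0],"fingers": 20},
  {"linear": [0,0,-0.13],"delta_rot": [0,0,0],"fingers": 20},
])

```text
time: 19.2
tool_pos: [0.5001, -0.1656, 0.1442]
tool_rot: [0.002, 0.779, 0.628, 0.001]
contact_force: [0.8, -0.8, 0.1]
gripper_width: 0.925
```

```bash
python3 st.py; python3 - <<'E'
from h import *
shot('side','sd11',crop=(230,160,430,320),sc=4)
s=state();Rt=q2R(s['tool_rot'])
print(np.round(Rt.T@(np.array([.527,.0468,.145])-s['tool_pos']),4))
E
```

```text
t 19.2 pos [ 500.13 -165.6   144.25] z [ 0.0045 -0.0022 -1.    ] w 0.9251 cnt 19.1 F tool [-0.64  0.96 -0.1 ] T [0.019 0.013 0.008]
[ 0.2137 -0.0207  0.0018]
```

View pics/sd11.png

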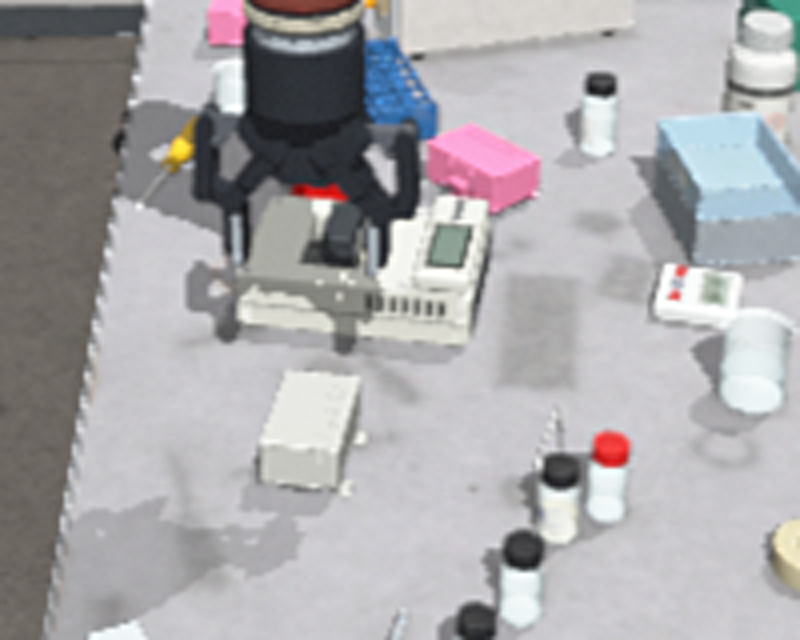

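>>> apply_moves([
  {"linear": [0.01,-0.001,0],"delta_rot": [0,0,0],"fingers": 60},
  {"linear": [0.035,-0.0035,0],"delta_rot": [0,0,0],"fingers": 60},
  {"linear": [0.07,-0.007,0],"delta_rot": [0,0,0],"fingers": 60},
  {"linear": [0.11,-0.011,0],"delta_rot": [0,0,0],"fingers": 60},
  {"linear": [0.15,-0.0147,0],"delta_rot": [0,0,0],"fingers": 60},
  {"linear": [0.185,-0.018,0],"delta_rot": [0,0,0],"fingers": 60},
  {"linear": [0.206,-0.02,0],"delta_rot": [0,0,0],"fingers": 60},
  {"linear": [0.2137,-0.0207,0],"delta_rot": [0,0,0],"fingers": 60},
])

```text
time: 20.05
tool_pos: [0.5227, 0.0507, 0.1382]
tool_rot: [-0.001, 0.778, 0.629, -0.001]
contact_force: [0.3, -0.2, 0.1]
gripper_width: 0.763
```

>>> apply_moves([
  {"linear": [0,0,0],"delta_rot": [0,0,0],"fingers": 60},
  {"linear": [0,0,0],"delta_rot": [0,0,0],"fingers": 60},
  {"linear": [0,0,0],"delta_rot": [0,0,0],"fingers": 60},
  {"linear": [0,0,0],"delta_rot": [0,0,0],"fingers": 60},
  {"linear": [0,0,0],"delta_rot": [0,0,0],"fingers": 60},
  {"linear": [0,0,0],"delta_rot": [0,0,0],"fingers": 60},
  {"linear": [0,0,0],"delta_rot": [0,0,0],"fingers": 60},
  {"linear": [0,0,0],"delta_rot": [0,0,0],"fingers": 60},
])

```text
time: 20.85
tool_pos: [0.524, 0.0481, 0.14]
tool_rot: [0.0, 0.779, 0.628, -0.0]
contact_force: [0.7, -0.2, -0.2]
gripper_width: 0.761
```

```bash
python3 st.py; python3 - <<'E'
from h import *
s,im=shot('wrist','w12',crop=(200,120,440,320),sc=3)
np.save('s12.npy',s,allow_pickle=True)
E
```

```text
t 20.85 pos [524.    48.11 139.97] z [ 0. -0. -1.] w 0.7612 cnt 60.9 F tool [-0.03  0.76  0.19] T [ 0.014 -0.047 -0.016]
```

View pics/w12.png

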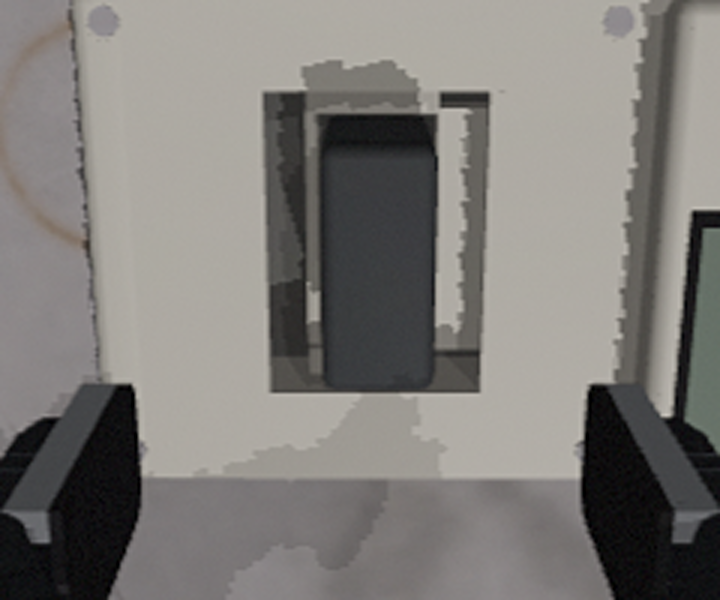

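```bash
python3 - <<'E'
from h import *
s=np.load('s12.npy',allow_pickle=True).item()
Rt=q2R(s['tool_rot'])
def t(z,*p):
    p=np.array(p,float); uv=np.c_[200+(p[:,0]+.5)/3-.5,120+(p[:,1]+.5)/3-.5]
    return np.round(((ray('wrist',uv,z,s)-s['tool_pos'])@Rt)[:,:2]*1000,2).tolist()
print('pack',t(.066,(324,150),(434,150),(323,385),(434,385)))
print('hatch',t(.046,(264,92),(490,93),(271,391),(480,391)))
E
```

```text
pack [[27.31, -8.31], [27.31, 15.54], [-28.06, -9.09], [-28.06, 16.65]]
hatch [[37.04, -22.88], [36.81, 29.78], [-38.8, -23.1], [-38.8, 29.91]]
```

>>> apply_moves([
  {"linear": [-0.0002,0.001,0.005],"delta_rot": [0,0,0],"fingers": 75},
  {"linear": [-0.0003,0.002,0.018],"delta_rot": [0,0,0],"fingers": 90},
  {"linear": [-0.0005,0.0036,0.035],"delta_rot": [0,0,0],"fingers": 90},
  {"linear": [-0.0005,0.0036,0.055],"delta_rot": [0,0,0],"fingers": 90},
  {"linear": [-0.0005,0.0036,0.073],"delta_rot": [0,0,0],"fingers": 90},
  {"linear": [-0.0005,0.0036,0.085],"delta_rot": [0,0,0],"fingers": 90},
  {"linear": [-0.0005,0.0036,0.089],"delta_rot": [0,0,0],"fingers": 90},
  {"linear": [-0.0005,0.0036,0.089],"delta_rot": [0,0,0],"fingers": 90},
])

```text
time: 21.7
tool_pos: [0.5269, 0.047, 0.0501]
tool_rot: [-0.001, 0.779, 0.628, -0.001]
contact_force: [0.8, -0.0, 0.5]
gripper_width: 0.645
```

>>> apply_moves([
  {"linear": [0,0,0],"delta_rot": [0,0,0],"fingers": 100},
  {"linear": [0,0,0],"delta_rot": [0,0,0],"fingers": 115},
  {"linear": [0,0,0],"delta_rot": [0,0,0],"fingers": 130},
  {"linear": [0,0,0],"delta_rot": [0,0,0],"fingers": 145},
  {"linear": [0,0,0],"delta_rot": [0,0,0],"fingers": 160},
  {"linear": [0,0,0],"delta_rot": [0,0,0],"fingers": 170},
  {"linear": [0,0,0],"delta_rot": [0,0,0],"fingers": 175},
  {"linear": [0,0,0],"delta_rot": [0,0,0],"fingers": 175},
])

```text
time: 22.5
tool_pos: [0.5275, 0.0469, 0.051]
tool_rot: [0.0, 0.779, 0.628, 0.0]
contact_force: [0.8, -0.8, -0.2]
gripper_width: 0.316
```

```bash
python3 st.py
```

```text
t 22.5 pos [527.47  46.94  50.97] z [ 2.e-04 -0.e+00 -1.e+00] w 0.3157 cnt 174.5 F tool [-0.66  0.97  0.25] T [-0.056 -0.013  0.005]
```

>>> apply_moves([
  {"linear": [0,0,0],"delta_rot": [0,0,0],"fingers": 178},
  {"linear": [0,0,0],"delta_rot": [0,0,0],"fingers": 181},
  {"linear": [0,0,0],"delta_rot": [0,0,0],"fingers": 184},
  {"linear": [0,0,0],"delta_rot": [0,0,0],"fingers": 187},
  {"linear": [0,0,0],"delta_rot": [0,0,0],"fingers": 190},
  {"linear": [0,0,0],"delta_rot": [0,0,0],"fingers": 195},
  {"linear": [0,0,0],"delta_rot": [0,0,0],"fingers": 200},
  {"linear": [0,0,0],"delta_rot": [0,0,0],"fingers": 200},
])

```text
time: 23.3
tool_pos: [0.5277, 0.0469, 0.0513]
tool_rot: [0.0, 0.779, 0.628, 0.0]
contact_force: [-0.0, 0.3, 3.5]
gripper_width: 0.288
```

```bash
python3 st.py
```

```text
t 23.3 pos [527.66  46.92  51.25] z [ 5.e-04 -1.e-04 -1.e+00] w 0.2883 cnt 181.5 F tool [ 0.27 -0.08 -3.55] T [ 0.04  -0.094 -0.025]
```

>>> apply_moves([
  {"linear": [0,0,-0.001],"delta_rot": [0,0,0],"fingers": 200},
  {"linear": [0,0,-0.004],"delta_rot": [0,0,0],"fingers": 200},
  {"linear": [0,0,-0.008],"delta_rot": [0,0,0],"fingers": 200},
  {"linear": [0,0,-0.014],"delta_rot": [0,0,0],"fingers": 200},
  {"linear": [0,0,-0.022],"delta_rot": [0,0,0],"fingers": 200},
  {"linear": [0,0,-0.032],"delta_rot": [0,0,0],"fingers": 200},
  {"linear": [0,0,-0.042],"delta_rot": [0,0,0],"fingers": 200},
  {"linear": [0,0,-0.05],"delta_rot": [0,0,0],"fingers": 200},
])

```text
time: 24.1
tool_pos: [0.528, 0.0469, 0.1025]
tool_rot: [0.001, 0.779, 0.628, 0.001]
contact_force: [0.2, 0.4, -1.2]
gripper_width: 0.291
```

>>> apply_moves([
  {"linear": [0,0,-0.005],"delta_rot": [0,0,0],"fingers": 200},
  {"linear": [0,0,-0.015],"delta_rot": [0,0,0],"fingers": 200},
  {"linear": [0,0,-0.03],"delta_rot": [0,0,0],"fingers": 200},
  {"linear": [0,0,-0.045],"delta_rot": [0,0,0],"fingers": 200},
  {"linear": [0,0,-0.055],"delta_rot": [0,0,0],"fingers": 200},
  {"linear": [0,0,-0.06],"delta_rot": [0,0,0],"fingers": 200},
  {"linear": [0,0,-0.06],"delta_rot": [0,0,0],"fingers": 200},
  {"linear": [0,0,-0.06],"delta_rot": [0,0,0],"fingers": 200},
])

```text
time: 24.9
tool_pos: [0.5271, 0.0469, 0.1605]
tool_rot: [-0.0, 0.779, 0.628, -0.0]
contact_force: [0.3, -0.2, -2.1]
gripper_width: 0.287
```

```bash
python3 st.py; python3 - <<'E'
from h import *
shot('side','sd13',crop=(230,140,430,300),sc=4)
s=state();Rt=q2R(s['tool_rot'])
print(np.round(Rt.T@(np.array([.50,-.268,.160])-s['tool_pos']),4))
E
```

```text
t 24.9 pos [527.09  46.95 160.54] z [-8.e-04  0.e+00 -1.e+00] w 0.2868 cnt 181.9 F tool [-0.15  0.38  2.11] T [-0.059  0.034  0.023]
[-3.135e-01  4.050e-02  2.000e-04]
```

View pics/sd13.png

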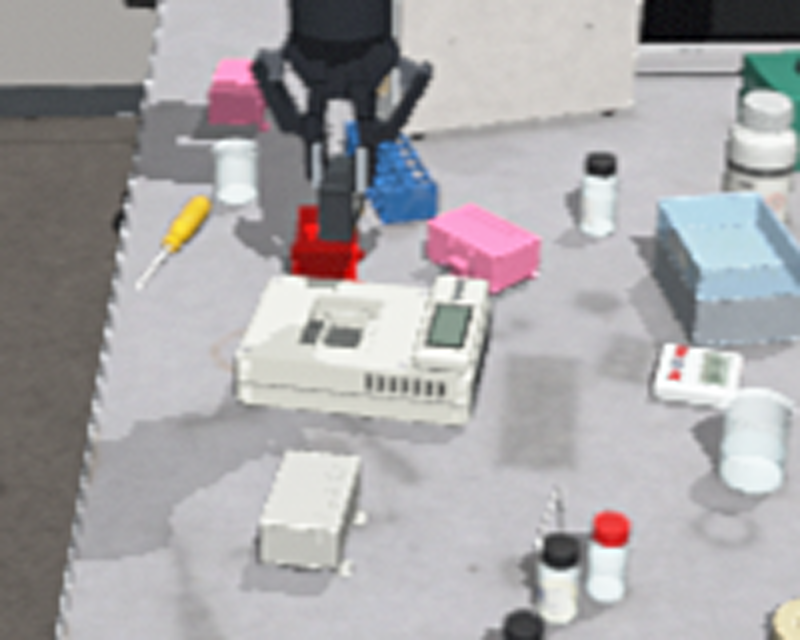

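>>> apply_moves([
  {"linear": [-0.008,0.001,0],"delta_rot": [0,0,0],"fingers": 200},
  {"linear": [-0.028,0.0035,0],"delta_rot": [0,0,0],"fingers": 200},
  {"linear": [-0.058,0.0075,0],"delta_rot": [0,0,0],"fingers": 200},
  {"linear": [-0.09,0.0115,0],"delta_rot": [0,0,0],"fingers": 200},
  {"linear": [-0.122,0.0155,0],"delta_rot": [0,0,0],"fingers": 200},
  {"linear": [-0.154,0.02,0],"delta_rot": [0,0,0],"fingers": 200},
  {"linear": [-0.186,0.024,0],"delta_rot": [0,0,0],"fingers": 200},
  {"linear": [-0.218,0.028,0],"delta_rot": [0,0,0],"fingers": 200},
])

```text
time: 25.75
tool_pos: [0.5077, -0.1737, 0.1603]
tool_rot: [-0.0, 0.779, 0.627, -0.0]
contact_force: [0.8, 0.4, -2.0]
gripper_width: 0.287
```

>>> apply_moves([
  {"linear": [-0.03,0.004,0],"delta_rot": [0,0,0],"fingers": 200},
  {"linear": [-0.055,0.0072,0],"delta_rot": [0,0,0],"fingers": 200},
  {"linear": [-0.075,0.0098,0],"delta_rot": [0,0,0],"fingers": 200},
  {"linear": [-0.088,0.0115,0],"delta_rot": [0,0,0],"fingers": 200},
  {"linear": [-0.0955,0.0125,0.008],"delta_rot": [0,0,0],"fingers": 200},
  {"linear": [-0.0955,0.0125,0.023],"delta_rot": [0,0,0],"fingers": 200},
  {"linear": [-0.0955,0.0125,0.043],"delta_rot": [0,0,0],"fingers": 200},
  {"linear": [-0.0955,0.0125,0.058],"delta_rot": [0,0,0],"fingers": 200},
])

```text
time: 26.55
tool_pos: [0.4995, -0.2664, 0.1]
tool_rot: [-0.002, 0.778, 0.628, -0.0]
contact_force: [-0.6, 0.4, -2.5]
gripper_width: 0.284
```

```bash
python3 st.py; python3 - <<'E'
from h import *
shot('side','sd14',crop=(230,180,430,340),sc=4)
E
```

```text
t 26.55 pos [ 499.47 -266.4   100.  ] z [-0.0026  0.0023 -1.    ] w 0.2844 cnt 182.5 F tool [ 0.21 -0.68  2.54] T [ 0.024  0.021 -0.027]
```

View pics/sd14.png

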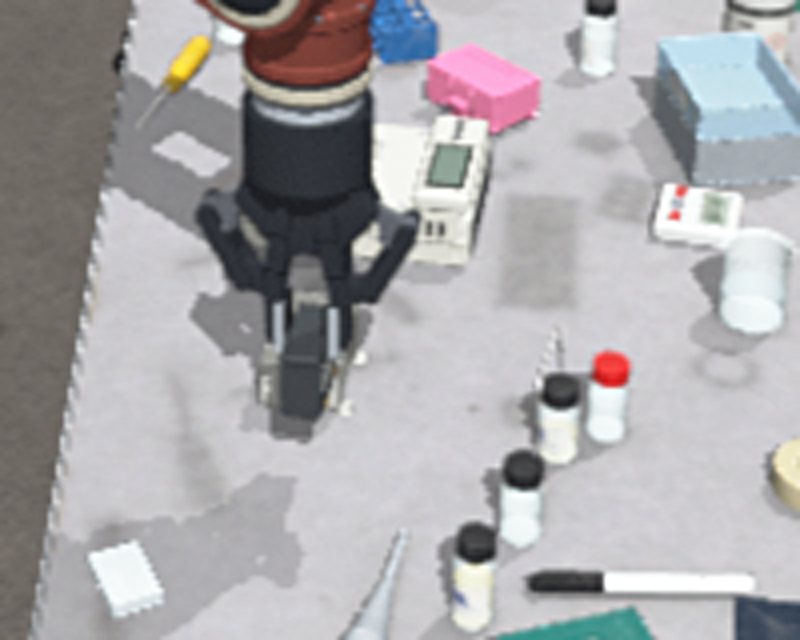

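>>> apply_moves([
  {"linear": [-0.002,0,0.01],"delta_rot": [0,0,0],"fingers": 200},
  {"linear": [-0.003,0,0.022],"delta_rot": [0,0,0],"fingers": 200},
  {"linear": [-0.003,0,0.036],"delta_rot": [0,0,0],"fingers": 200},
  {"linear": [-0.003,0,0.048],"delta_rot": [0,0,0],"fingers": 200},
  {"linear": [-0.003,0,0.057],"delta_rot": [0,0,0],"fingers": 200},
  {"linear": [-0.003,0,0.062],"delta_rot": [0,0,0],"fingers": 200},
  {"linear": [-0.003,0,0.064],"delta_rot": [0,0,0],"fingers": 200},
  {"linear": [-0.003,0,0.064],"delta_rot": [0,0,0],"fingers": 200},
])

```text
time: 27.4
tool_pos: [0.4999, -0.271, 0.0389]
tool_rot: [0.0, 0.779, 0.628, 0.0]
contact_force: [-0.1, -1.0, -1.9]
gripper_width: 0.289
```

>>> apply_moves([
  {"linear": [0,0,0],"delta_rot": [0,0,0],"fingers": 200},
  {"linear": [0,0,0],"delta_rot": [0,0,0],"fingers": 200},
  {"linear": [0,0,0.0005],"delta_rot": [0,0,0],"fingers": 200},
  {"linear": [0,0,0.001],"delta_rot": [0,0,0],"fingers": 200},
  {"linear": [0,0,0.0015],"delta_rot": [0,0,0],"fingers": 200},
  {"linear": [0,0,0.002],"delta_rot": [0,0,0],"fingers": 200},
  {"linear": [0,0,0.002],"delta_rot": [0,0,0],"fingers": 200},
  {"linear": [0,0,0.002],"delta_rot": [0,0,0],"fingers": 200},
])

```text
time: 28.2
tool_pos: [0.4998, -0.2709, 0.0369]
tool_rot: [-0.0, 0.779, 0.628, -0.0]
contact_force: [-0.6, -0.0, -1.7]
gripper_width: 0.286
```

```bash
python3 st.py
```

```text
t 28.2 pos [ 499.81 -270.94   36.92] z [-1.e-04  0.e+00 -1.e+00] w 0.2862 cnt 182.0 F tool [-0.14 -0.58  1.72] T [0.054 0.002 0.009]
```

>>> apply_moves([
  {"linear": [0,0,0.001],"delta_rot": [0,0,0],"fingers": 200},
  {"linear": [0,0,0.002],"delta_rot": [0,0,0],"fingers": 200},
  {"linear": [0,0,0.003],"delta_rot": [0,0,0],"fingers": 200},
  {"linear": [0,0,0.004],"delta_rot": [0,0,0],"fingers": 200},
  {"linear": [0,0,0.0045],"delta_rot": [0,0,0],"fingers": 200},
  {"linear": [0,0,0.005],"delta_rot": [0,0,0],"fingers": 200},
  {"linear": [0,0,0.005],"delta_rot": [0,0,0],"fingers": 200},
  {"linear": [0,0,0.005],"delta_rot": [0,0,0],"fingers": 200},
])

```text
time: 29.0
tool_pos: [0.4999, -0.271, 0.032]
tool_rot: [0.0, 0.779, 0.628, -0.0]
contact_force: [-0.1, 0.2, -1.6]
gripper_width: 0.287
```

```bash
python3 st.py
```

```text
t 29.0 pos [ 499.85 -270.95   31.95] z [ 0. -0. -1.] w 0.2873 cnt 181.7 F tool [ 0.2  -0.17  1.55] T [-0.003 -0.059 -0.03 ]
```

>>> apply_moves([
  {"linear": [0,0,0.0003],"delta_rot": [0,0,0],"fingers": 200},
  {"linear": [0,0,0.0006],"delta_rot": [0,0,0],"fingers": 200},
  {"linear": [0,0,0.0009],"delta_rot": [0,0,0],"fingers": 200},
  {"linear": [0,0,0.0012],"delta_rot": [0,0,0],"fingers": 200},
  {"linear": [0,0,0.0012],"delta_rot": [0,0,0],"fingers": 200},
  {"linear": [0,0,0.0012],"delta_rot": [0,0,0],"fingers": 200},
  {"linear": [0,0,0.0012],"delta_rot": [0,0,0],"fingers": 200},
  {"linear": [0,0,0.0012],"delta_rot": [0,0,0],"fingers": 200},
])

```text
time: 29.8
tool_pos: [0.5, -0.271, 0.0313]
tool_rot: [0.0, 0.778, 0.628, 0.0]
contact_force: [-2.6, 1.7, 4.8]
gripper_width: 0.282
```

```bash
python3 st.py
```

```text
t 29.8 pos [ 499.97 -271.01   31.28] z [ 1.e-04 -1.e-04 -1.e+00] w 0.2819 cnt 183.1 F tool [ 1.07 -2.88 -4.82] T [0.639 0.251 0.007]
```

Touchdown. Release and retreat.

>>> apply_moves([
  {"linear": [0,0,-0.0003],"delta_rot": [0,0,0],"fingers": 185},
  {"linear": [0,0,-0.0003],"delta_rot": [0,0,0],"fingers": 180},
  {"linear": [0,0,-0.0003],"delta_rot": [0,0,0],"fingers": 172},
  {"linear": [0,0,-0.0003],"delta_rot": [0,0,0],"fingers": 160},
  {"linear": [0,0,-0.0003],"delta_rot": [0,0,0],"fingers": 140},
  {"linear": [0,0,-0.0003],"delta_rot": [0,0,0],"fingers": 120},
  {"linear": [0,0,-0.0003],"delta_rot": [0,0,0],"fingers": 110},
  {"linear": [0,0,-0.0003],"delta_rot": [0,0,0],"fingers": 110},
])

```text
time: 30.6
tool_pos: [0.4998, -0.2709, 0.031]
tool_rot: [0.0, 0.779, 0.628, 0.0]
contact_force: [-0.5, -0.2, -0.6]
gripper_width: 0.568
```

>>> apply_moves([
  {"linear": [0,0,-0.003],"delta_rot": [0,0,0],"fingers": 110},
  {"linear": [0,0,-0.01],"delta_rot": [0,0,0],"fingers": 110},
  {"linear": [0,0,-0.025],"delta_rot": [0,0,0],"fingers": 110},
  {"linear": [0,0,-0.05],"delta_rot": [0,0,0],"fingers": 110},
  {"linear": [0,0,-0.08],"delta_rot": [0,0,0],"fingers": 110},
  {"linear": [0,0,-0.105],"delta_rot": [0,0,0],"fingers": 110},
  {"linear": [0,0,-0.12],"delta_rot": [0,0,0],"fingers": 110},
  {"linear": [0,0,-0.12],"delta_rot": [0,0,0],"fingers": 110},
])

```text
time: 31.4
tool_pos: [0.5015, -0.2721, 0.155]
tool_rot: [0.003, 0.779, 0.628, 0.001]
contact_force: [-0.5, -0.4, 0.8]
gripper_width: 0.566
```

```bash
python3 st.py; python3 - <<'E'
from h import *
shot('side','sd15',crop=(230,160,430,320),sc=4)
shot('wrist','w15')
E
```

```text
t 31.4 pos [ 501.47 -272.11  154.98] z [ 0.0053 -0.0039 -1.    ] w 0.5662 cnt 110.6 F tool [-0.55 -0.43 -0.76] T [-0.017  0.03  -0.046]
```

View pics/sd15.png

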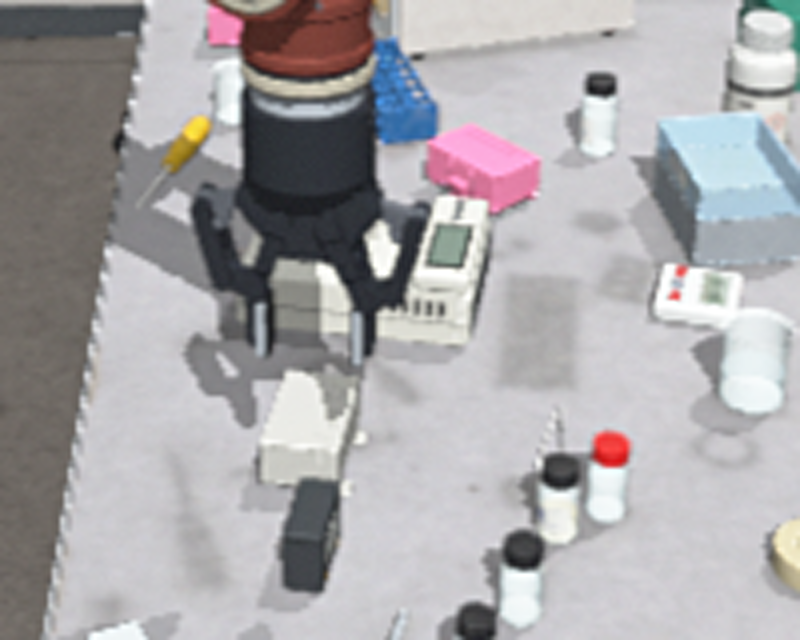

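View pics/w15.png

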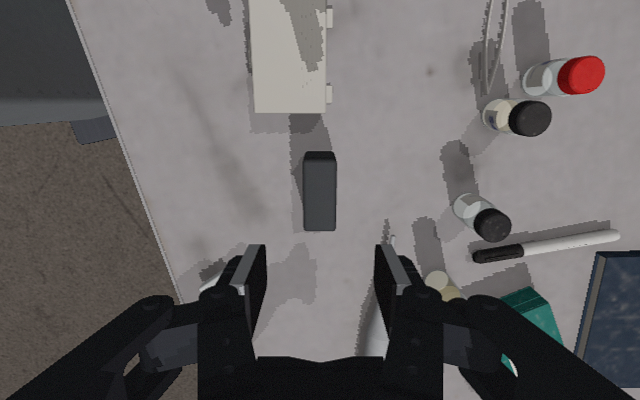

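Cover and pack are both standing on the bench, apart from each other; vial, tweezers and beaker are where they were. I'll settle the arm, then hand in.

>>> apply_moves([
  {"linear": [0,0,0],"delta_rot": [0,0,0],"fingers": 110},
  {"linear": [0,0,0],"delta_rot": [0,0,0],"fingers": 110},
  {"linear": [0,0,0],"delta_rot": [0,0,0],"fingers": 110},
  {"linear": [0,0,0],"delta_rot": [0,0,0],"fingers": 110},
  {"linear": [0,0,0],"delta_rot": [0,0,0],"fingers": 110},
  {"linear": [0,0,0],"delta_rot": [0,0,0],"fingers": 110},
  {"linear": [0,0,0],"delta_rot": [0,0,0],"fingers": 110},
  {"linear": [0,0,0],"delta_rot": [0,0,0],"fingers": 110},
])

```text
time: 32.3
tool_pos: [0.4999, -0.2709, 0.1511]
tool_rot: [0.0, 0.779, 0.628, 0.0]
contact_force: [0.5, 0.2, -0.1]
gripper_width: 0.568
```

```bash
python3 -c "
from plant import job_done; print(job_done())"
```

```text
the job is handed in; nothing more can be done
None
```

The cover and the battery pack are both out of the recorder and on the bare bench, and I handed the job in at 32.3 s of the 70 s allowed. The hand-in reports no verdict, so whether it passed is not confirmed.

- **Cover:** I squeezed the tab in small steps until the fingers met its stop, raising the tool slightly so the pads didn't creep down. I then swung that end up about 12°, drew the cover back 7 mm, lifted it off and set it down level at about (0.50, -0.165). The wrist force stayed under 3 N at every reading while the cover was on the recorder; I read it about once a second, so a short peak in between would not show.
- **Pack:** I gripped its top, lifted it straight out and set it upright at about (0.50, -0.27), which is over 0.3 m from the hatch. Both touchdowns were gentle, about 5 to 6 N.
- **Last checks:** The final pictures show the cover right way up, the pack standing free with a gap between them, and the vial, beaker and tweezers looking unmoved. I judged that by eye and did not measure the bystanders' positions. The gripper was clear of everything, with no contact force beyond noise.
- **Disagreements:** The gripper opening measured in the wrist images came out 1–2 mm per finger smaller than my finger model. For the squeeze I relied on the force and opening readings instead. My first two camera estimates of the hatch centre also differed by about 6 mm; closer views of the cover agreed to about 0.2 mm.

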